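Close up two heating blocks on a spacer in the fume hood

TASK

First stand the white spacer on the grey base plate, its long side flat against the free end face of the bolted-down aluminium block and centred on it, and let go of it. Then set the loose aluminium block on the plate end-on to the other side of the spacer and close it up, so that the spacer fills an even gap between the two blocks and the blocks' long sides are in line. Lower the parts rather than dropping them, and leave the glassware and the wash bottle where they are.

Things in the scene. Friction and masses are not known exactly. Their poses are not given: they have to be found in the camera images.
- station: Fixed grey base plate on the bench, 270 (x) x 140 (y) x 10 mm; origin: centre of its underside. Bolted on it is a fixed aluminium block with 6 dark wells: x -125 to -35, |y| to 32, z 10 to 60 mm; low bolt lugs beside it (x -115 to -85, |y| to 52, z to 23). The plate is bare from x -35 to 135. When done the spacer's centre is at x = -25, the loose block's at x = 40 mm, all axes parallel.
- face (a point): Foot of the bolted block's free end face, midway along it, on the plate's top (10 mm above the bench). Axes as the base plate's: +x points out of the face over the bare plate, y runs along the face (64 mm wide, 50 mm high).
- spacer: Loose upright white plastic spacer, 0.27 kg: a bar 20 (x) x 100 (y) x 48 mm high, with a gripping tab in the middle of its top, 20 (x) x 44 (y) mm, from z 48 to 92. Origin: centre of its underside; a half turn leaves it the same. The tab stands above the 50 mm high blocks, so it can be gripped across its 20 mm with the fingertips clear of their tops.
- block: Loose aluminium heating block, 110 (x) x 64 (y) x 50 mm high, about 0.7 kg, with 8 dark wells on top (nothing enters them). Lies flat; origin: centre of its underside; a half turn leaves it the same. Its end faces are at x = +-55 mm; it is gripped from above across its 64 mm width, low down. A few newtons slide it on the plate.
- beaker: Bystander: open glass beaker, 72 mm across, 85 mm high; origin at the centre of its underside. Leave it alone.
- flask: Bystander: conical glass flask, 80 mm across, 118 mm high; origin at the centre of its underside. Leave it alone.
- wash_bottle: Bystander: translucent wash bottle, 66 mm across, 185 mm high with a bent spout; origin at the centre of its underside. Leave it alone.
Things that resemble listed ones, but are neither listed nor needed, are in the scene too. Of the things that look like the spacer, take the one that is farthest from the robot's base at the start.

How it is judged:
By the outcome, as a careful person would: the job done as asked, in the order asked, and still so for the second after the job is handed in, with the robot touching nothing.
It also fails if it takes over 58 s, if anything falls off the work surface, if the arm or the gripper's body presses on something with over 40 N, if the wrist force passes 120 N, or if a joint passes its speed limit or range.

ROBOT

A 6-joint arm with a two-finger parallel gripper is mounted at the origin on the work surface. World frame = base frame: x ahead of the robot, y to its left, z up, the work surface at z = 0. Lengths are in mm, angles in rad, forces in N, time in s.
With the tool pointing down it reaches from about 325 to 775 mm from the base axis. Payload 9.3 kg.
Tool frame: the origin (TCP) lies at the very end of the fingers, on their centre line; the grasp point (between the pads) lies 19 mm behind it; z points along the fingers, y is the direction in which the jaws open and shut (so a half turn about z gives the same grasp; the last joint's range is limited). The gripper opens to 85 mm and grips with 20 to 120 N. Pads are 22 mm wide; open, the fingers measure 114 mm over their backs; the gripper's body (76 mm by 85 mm) begins 54 mm behind the grasp point. The pads swing forward as they close: fully open they stand 13 mm farther back than shut.
Start: joints at [0.997, 0.259, 0.021, 1.334, 0, 1.418], TCP at [224.671, 502.016, 231.279] pointing down, gripper open.
Joint ranges: [-3.04, 3.04], [-0.91, 1.82], [-1.04, 1.36], [-1.92, 1.95], [-1.52, 1.45], [-3.14, 3.14]. Speed limits (rad/s): [2.22, 2.22, 2.79, 3.14, 3.14, 3.14].

INTERFACE

Orientations are given as [roll, pitch, yaw] about the fixed x, y, z axes, in that order (R = Rz(yaw) Ry(pitch) Rx(roll)).
In Python, from rig import manip, read_camera, camera_info, job gives the robot as it stands.
- The arm moves only by the tool step_arm, never from a script. Its argument "increments" is a list that holds one entry, the list of rows, each a list of 7 numbers: the shift along the tool's x, y, z in m, then the turn, a rotation vector about the tool's x, y, z in degrees, then the closure, from -1 (fully open) to 1 (shut), so that 0 is half open. A call has exactly 5 rows; each row shifts and turns the commanded pose from where the row before left it, along the tool's axes as they then stand; what a row does not reach is not made up. A row lasts 1/12 s, in which the tool goes at most 41.7 mm and 7.16 degrees, less where a joint would pass 70% of its speed; a pose out of reach is approached as far as the arm can. A call is refused whole if a number of a shift passes 0.0417 or a number of a turn 7.16, either way. A call with a gripper value outside its range is refused whole. The fingers move at their own pace and stop on an object; "force" is the grip in N (left out, the last holds). Time passes only in rows, so rows that do not move let the fingers close, or fill a call up. It gives the time, the measured TCP pose, the force and the opening at its end, in the units of the state.
- manip.observe(): the state, without advancing time (a new reading comes with each control period).
- read_camera(name): name is "side" or "top"; returns the picture (480x640x3 uint8, red, green, blue); there is no depth.
- camera_info(name): a dict with "fx", "fy", "cx", "cy" (pixels), "k1" (the pictures are not rectified: a ray, as slopes to the right and down, at radius r is drawn at 1 + k1 r^2 times it, then the intrinsics apply), "extrinsics" (4x4, takes a point from camera to world coordinates). Camera axes: x right, y down, z forward; pixel columns grow to the right and rows downward; lengths in mm; the calibration is good to about 2 mm. A picture is of the moment at which its call begins. camera_info takes no time and is no camera call.
- job.close_job(): hands the job in, once; it reports no verdict.
The state is a dict: "time": time; "qpos": joint angles; "joint_vel": joint speeds; "effort": joint torques, N m; "tool_pos": TCP position; "orientation": TCP orientation; "force": force on the tool from outside, world axes, zero at the start; "wrist_torque": the same for the moment, N m; "opening": opening from 0.0 (shut) to 1.0 (fully open).
Only numpy, scipy, OpenCV 4.12 (cv2) and the standard library are available. Lean on these libraries where they do the work, as an engineer would, in place of code of your own. Each camera call takes 0.05 s, during which the arm holds its last target.

## Working session

There is one attempt and no reset: what is moved stays moved. The work goes in short steps, Python scripts to look and compute and a tool call to move; the robot and the scene stay as the last step left them, time stands still between calls to the robot, and variables do not carry over. Pictures are saved under pics/ and viewed, and the job is handed in when it is done.

Besides the shell and the picture viewer there is one more tool, called as name(argument=value, ...), one argument or row to a line, values as JSON. step_arm: Moves the arm, as the interface text tells. Its arguments: {"type":"object","properties":{"increments":{"type":"array","items":{"type":"array","items":{"type":"array","items":{"type":"number"}}}},"force":{"type":"number"}},"required":["increments"]}

```bash
mkdir -p pics; ls
python3 - <<'E'
from rig import manip, read_camera, camera_info, job
import cv2
print(manip.observe())
for n in ("side","top"):
    print(n,camera_info(n))
    cv2.imwrite(f"pics/{n}0.png",read_camera(n)[:,:,::-1])
E
```

```text
pics
{'time': 0.0, 'qpos': array([9.97407297e-01, 2.59172163e-01, 2.07595613e-02, 1.33370228e+00,
       8.45685156e-06, 1.41819313e+00]), 'joint_vel': array([ 0.00103503, -0.00201537,  0.00233919,  0.00022987,  0.0007216 ,
       -0.00146948]), 'effort': array([ 1.41813212e-03, -5.55645776e+01,  3.44527709e+01,  1.38305689e-02,
       -2.63104557e-04, -2.26521615e-05]), 'tool_pos': array([224.5105747 , 501.7796008 , 230.67618669]), 'orientation': array([-3.14029071e+00, -2.08793522e-04,  2.72080668e+00]), 'force': array([-0.72271697,  0.66483645,  1.19146956]), 'wrist_torque': array([ 0.00318718, -0.03281153,  0.01091413]), 'opening': 1.0033672948289323}
side {'fx': 586.2072674713743, 'fy': 586.2072674713743, 'cx': 317.9441138238091, 'cy': 244.12135676323317, 'k1': -0.0665039615454334, 'extrinsics': array([[ 9.62263815e-01, -1.69700053e-01,  2.12721046e-01,
         2.69700730e+02],
       [-2.71861824e-01, -5.65597453e-01,  7.78582474e-01,
        -9.77653756e+02],
       [-1.18110055e-02, -8.07032473e-01, -5.90388929e-01,
         7.48743877e+02],
       [ 0.00000000e+00,  0.00000000e+00,  0.00000000e+00,
         1.00000000e+00]])}
top {'fx': 511.38428020606096, 'fy': 511.38428020606096, 'cx': 326.281636834611, 'cy': 245.04926502141814, 'k1': -0.10527691398842948, 'extrinsics': array([[-7.25429253e-03, -9.96495263e-01,  8.33340660e-02,
         4.46190998e+02],
       [-9.99782180e-01,  8.85857104e-03,  1.88975741e-02,
        -6.71473919e+01],
       [-1.95695638e-02, -8.31788256e-02, -9.96342469e-01,
         9.78386183e+02],
       [ 0.00000000e+00,  0.00000000e+00,  0.00000000e+00,
         1.00000000e+00]])}
```

View pics/top0.png

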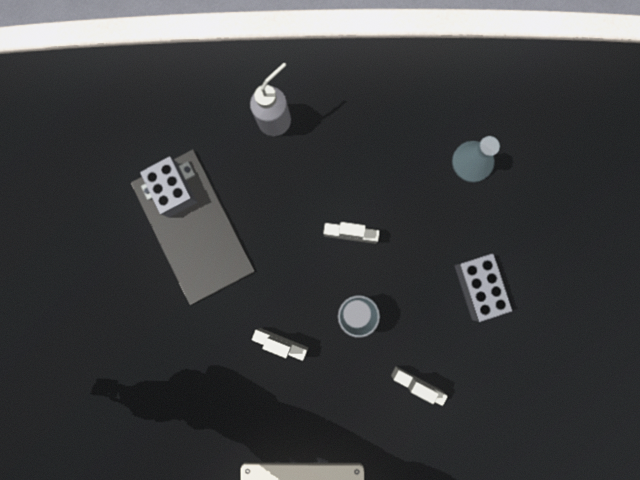

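View pics/side0.png

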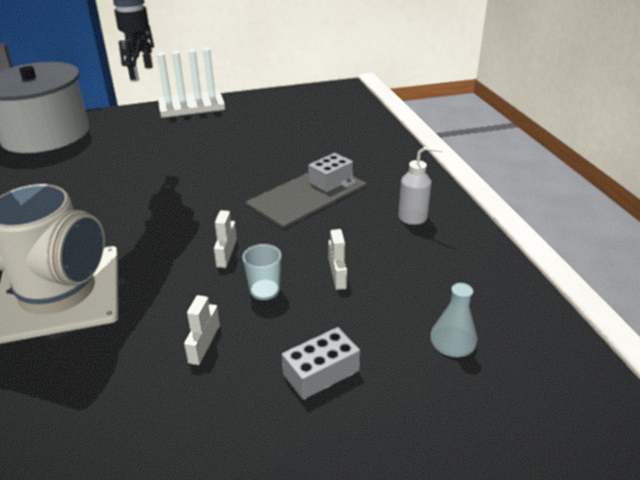

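The top view shows the station at about (190,225), the loose block at (486,287) and three spacer-like bars. The farthest from the base is the one at (351,232). I'll enlarge these areas to measure them.

```bash
cat > h.py <<'E'
import numpy as np, cv2
from scipy.optimize import least_squares
from rig import manip, read_camera, camera_info, job
def cam(n):
    c=camera_info(n); return c
def proj(n,P):
    c=cam(n); E=np.linalg.inv(np.array(c['extrinsics'])); P=np.atleast_2d(P).astype(float)
    q=P@E[:3,:3].T+E[:3,3]; s=q[:,:2]/q[:,2:]; r2=(s**2).sum(1,keepdims=True); s=s*(1+c['k1']*r2)
    return s*[c['fx'],c['fy']]+[c['cx'],c['cy']]
def ray(n,uv,z):
    c=cam(n); d=(np.atleast_2d(uv).astype(float)-[c['cx'],c['cy']])/[c['fx'],c['fy']]; s=d.copy()
    for _ in range(20): s=d/(1+c['k1']*(s**2).sum(1,keepdims=True))
    E=np.array(c['extrinsics']); v=np.c_[s,np.ones(len(s))]@E[:3,:3].T; o=E[:3,3]
    return o+v*((z-o[2])/v[:,2])[:,None]
def world(pose,P,z0=0):
    x,y,a=pose; P=np.atleast_2d(P); R=np.array([[np.cos(a),-np.sin(a)],[np.sin(a),np.cos(a)]])
    return np.c_[P[:,:2]@R.T+[x,y],P[:,2]+z0]
def fit(obs,guess,z0=0):
    # obs: list of (cam, local xyz, (u,v))
    def f(p): return np.concatenate([(proj(n,world(p,L,z0))[0]-uv) for n,L,uv in obs])
    r=least_squares(f,guess,x_scale=[10,10,.1],loss='soft_l1'); return r.x, f(r.x).reshape(-1,2)
def crop(img,x0,y0,w,h,k,fn,step=10):
    c=cv2.resize(img[y0:y0+h,x0:x0+w,::-1],None,fx=k,fy=k,interpolation=cv2.INTER_CUBIC)
    c=c.copy()
    for u in range((x0//step+1)*step,x0+w,step):
        cv2.line(c,(int((u-x0+.5)*k),0),(int((u-x0+.5)*k),6),(0,255,255),1); cv2.putText(c,str(u),(int((u-x0+.5)*k)-10,18),0,.4,(0,255,255),1)
    for v in range((y0//step+1)*step,y0+h,step):
        cv2.line(c,(0,int((v-y0+.5)*k)),(6,int((v-y0+.5)*k)),(0,255,255),1); cv2.putText(c,str(v),(8,int((v-y0+.5)*k)+4),0,.4,(0,255,255),1)
    cv2.imwrite(fn,c)
E
python3 - <<'E'
from h import *
t=cv2.imread('pics/top0.png')[:,:,::-1]; s=cv2.imread('pics/side0.png')[:,:,::-1]
t=np.clip(t.astype(float)*1.5,0,255).astype('uint8'); 
crop(t,125,145,135,165,3.6,'pics/c_station.png')
crop(t,315,210,75,45,10,'pics/c_sp.png')
crop(t,450,245,70,85,7,'pics/c_blk.png')
crop(s,240,145,135,85,5.9,'pics/s_station.png')
crop(s,320,220,40,75,8,'pics/s_sp.png')
crop(s,275,320,90,80,7,'pics/s_blk.png')
for uv in [(351,232),(280,346),(419,386)]: print(np.hypot(*ray('top',uv,50)[0][:2]), ray('top',uv,50))
print(ray('top',(486,287),50))
E
```

```text
555.4886342901897 [[547.33506747 -94.8258759   50.        ]]
343.5975132783345 [[341.77721163  35.32122221  50.        ]]
343.40380889779743 [[ 268.41619454 -214.19365647   50.        ]]
[[ 444.69014257 -339.54119251   50.        ]]
```

View pics/c_station.png

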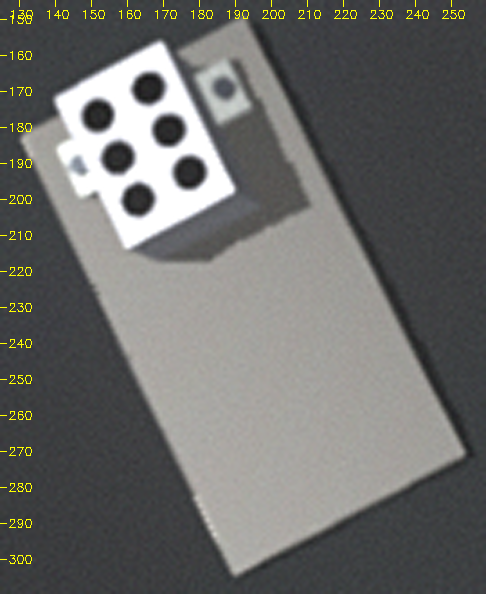

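View pics/c_sp.png

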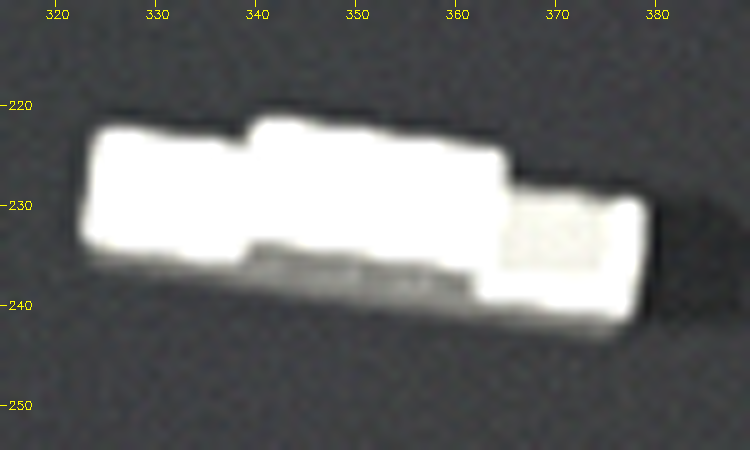

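View pics/c_blk.png

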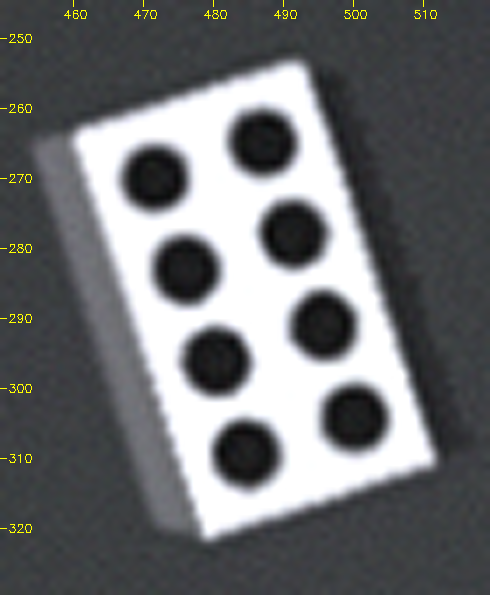

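View pics/s_station.png

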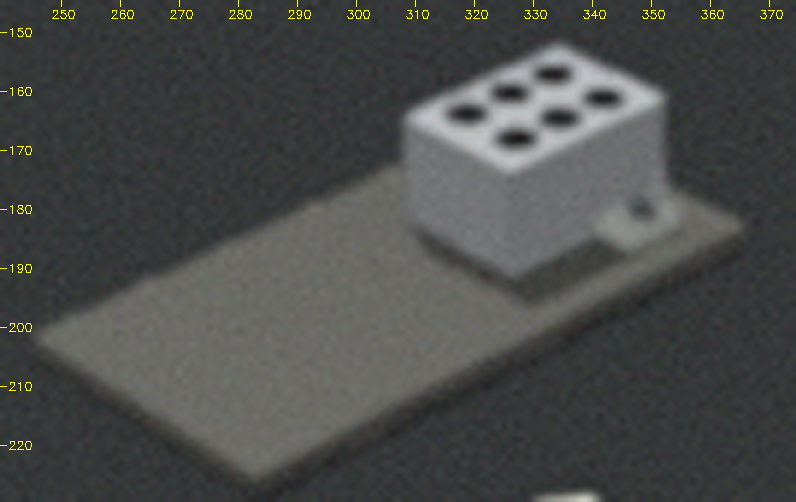

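View pics/s_sp.png

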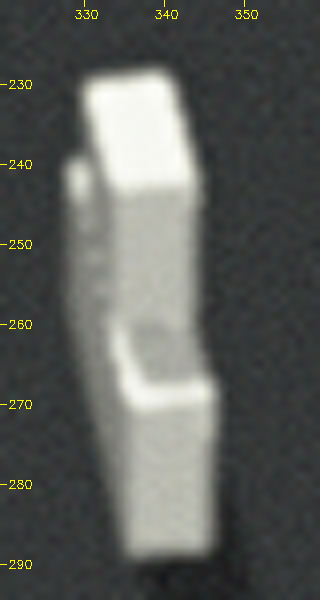

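View pics/s_blk.png

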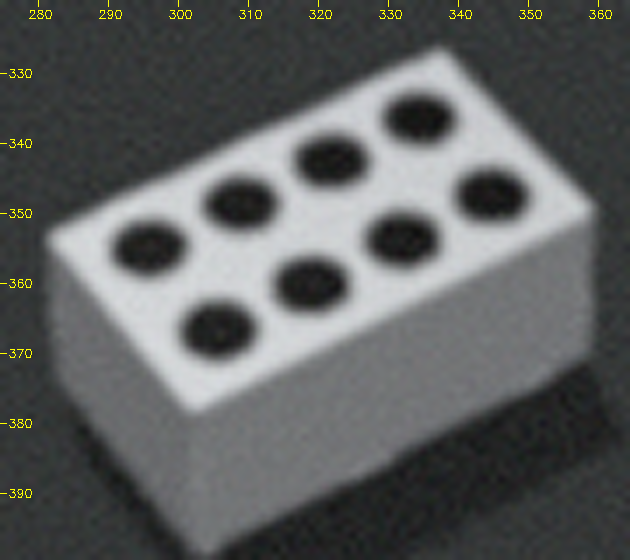

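Run:
```python
from h import *
t,s='top','side'
st=[(t,(-35,32,60),(189.8,197.3)),(t,(-35,-32,60),(160.1,213.4)),(t,(-125,32,60),(170.3,155.6)),(t,(-125,-32,60),(139.8,171.7)),
(t,(135,70,10),(253.7,270.3)),(t,(135,-70,10),(190.1,304.5)),(t,(-135,-70,10),(130.6,182.8)),(t,(-135,70,10),(192.6,148.7)),
(s,(135,-70,10),(245.9,201.8)),(s,(135,70,10),(282.7,226.2)),(s,(-135,70,10),(365.8,183.1)),(s,(-125,-32,60),(334.4,151.3)),(s,(-125,32,60),(352.2,160.9)),(s,(-35,32,60),(326.3,173.7)),(s,(-35,-32,60),(308.1,164)),(s,(-35,32,10),(326.8,191.6))]
sp=[(t,(-10,-22,92),(339.5,221)),(t,(-10,22,92),(365.2,224.3)),(t,(10,-22,92),(339,233.5)),(t,(-10,-50,48),(324,222)),(t,(10,-50,48),(322.5,233.5)),(t,(10,50,48),(378,241.7)),(t,(-10,50,48),(379.5,229.3)),
(s,(-10,22,92),(344.5,242.6)),(s,(10,22,92),(333.9,243.2)),(s,(10,-22,92),(330.1,230.1)),(s,(-10,-22,92),(340.1,228.2)),(s,(10,50,0),(335.5,288.9)),(s,(-10,50,0),(346.1,288.5)),(s,(-10,50,48),(346.6,267.6)),(s,(10,50,48),(336.6,270.5))]
bl=[(t,(55,32,50),(511.9,310.6)),(t,(55,-32,50),(478.8,321.6)),(t,(-55,32,50),(492.6,253.1)),(t,(-55,-32,50),(459.8,263.4)),
(s,(55,-32,50),(281.2,353.4)),(s,(-55,-32,50),(336.9,326.2)),(s,(-55,32,50),(359.8,349.2)),(s,(55,32,50),(302.1,378.4)),(s,(55,32,0),(303.8,399.2)),(s,(-55,32,0),(358.8,370.9)),(s,(55,-32,0),(283,373.8))]
for nm,o,g in [('st',st,(560,200,-2.6)),('sp',sp,(547,-95,3.04)),('bl',bl,(445,-340,-2.8))]:
    for sub in ('t','s','ts'):
        oo=[a for a in o if a[0][0] in sub]
        p,r=fit(oo,g); print(nm,sub,np.round(p,3),np.round(np.sqrt((r**2).mean()),2))
    print(np.round(r,1).tolist())
```

```text
st t [567.469 212.337  -2.664] 0.38
st s [568.504 211.168  -2.663] 0.48
st ts [567.89  212.082  -2.664] 0.49
[[0.7, -0.1], [-0.0, 0.1], [-0.5, -0.3], [-0.0, -0.2], [1.0, -0.0], [-0.0, -0.1], [-0.2, -0.9], [0.2, -0.3], [-1.1, -0.3], [0.2, -0.9], [-0.2, -0.5], [-0.3, 1.1], [0.0, 0.0], [-0.4, -0.2], [-0.3, 0.3], [-0.8, -0.1]]
sp t [548.514 -94.989   3.001] 0.61
sp s [549.147 -96.036   3.014] 0.51
sp ts [549.001 -95.355   3.012] 0.61
[[0.6, 0.3], [-0.0, -0.0], [-0.2, -0.9], [0.8, 0.6], [1.0, -0.2], [-0.2, -1.8], [-0.5, -0.2], [-0.5, -0.9], [-0.2, -0.5], [-0.1, -0.4], [-0.1, 0.6], [0.4, 0.1], [-0.2, -0.5], [-0.3, 1.2], [-0.6, -0.6]]
bl t [ 444.499 -339.293   -2.844] 0.13
bl s [ 445.797 -339.981   -2.834] 0.31
bl ts [ 445.422 -339.744   -2.838] 0.4
[[0.2, -0.7], [0.5, -0.6], [0.1, -0.6], [0.2, -0.1], [-0.2, -0.4], [0.2, 0.2], [-0.3, 0.1], [-0.1, 0.0], [-0.9, 0.1], [-0.2, -0.7], [-0.5, 0.0]]
```

```bash
cat >> h.py <<'E'
def plan(goal,yaw,n,start=None):
    o=manip.observe()
    if start is None: p=np.array(o['tool_pos']); y=o['orientation'][2]
    else: p=np.array(start[:3],float); y=start[3]
    goal=np.array(goal,float); dy=(yaw-y+np.pi)%(2*np.pi)-np.pi
    print('t',round(o['time'],2),'pos',np.round(o['tool_pos'],1),'rpy',np.round(o['orientation'],4),'F',np.round(o['force'],1),'open',round(o['opening'],3))
    d=(goal-p)/n
    for k in range(n):
        a=y+dy*k/n; c,s=np.cos(a),np.sin(a)
        t=[c*d[0]+s*d[1], s*d[0]-c*d[1], -d[2]]
        print([*np.round(np.array(t)/1000,4).tolist(),0,0,round(-np.degrees(dy)/n,2)], end=';\n' if k%5==4 else '; ')
E
python3 - <<'E'
from h import *
plan((549,-95.5,170),1.439,20)
print(ray('top',(358,322),5),ray('top',(190,165),0))
E
```

```text
t 0.1 pos [224.5 501.8 230.7] rpy [-3.1404e+00 -2.0000e-04  2.7208e+00] F [-0.5  0.  -0.3] open 1.002
[-0.027, -0.0206, 0.003, 0, 0, np.float64(3.67)]; [-0.0283, -0.0189, 0.003, 0, 0, np.float64(3.67)]; [-0.0294, -0.017, 0.003, 0, 0, np.float64(3.67)]; [-0.0305, -0.0151, 0.003, 0, 0, np.float64(3.67)]; [-0.0314, -0.0131, 0.003, 0, 0, np.float64(3.67)];
[-0.0321, -0.0111, 0.003, 0, 0, np.float64(3.67)]; [-0.0328, -0.009, 0.003, 0, 0, np.float64(3.67)]; [-0.0333, -0.0069, 0.003, 0, 0, np.float64(3.67)]; [-0.0337, -0.0047, 0.003, 0, 0, np.float64(3.67)]; [-0.0339, -0.0026, 0.003, 0, 0, np.float64(3.67)];
[-0.034, -0.0004, 0.003, 0, 0, np.float64(3.67)]; [-0.0339, 0.0018, 0.003, 0, 0, np.float64(3.67)]; [-0.0338, 0.004, 0.003, 0, 0, np.float64(3.67)]; [-0.0334, 0.0061, 0.003, 0, 0, np.float64(3.67)]; [-0.033, 0.0082, 0.003, 0, 0, np.float64(3.67)];
[-0.0324, 0.0103, 0.003, 0, 0, np.float64(3.67)]; [-0.0316, 0.0124, 0.003, 0, 0, np.float64(3.67)]; [-0.0308, 0.0144, 0.003, 0, 0, np.float64(3.67)]; [-0.0298, 0.0163, 0.003, 0, 0, np.float64(3.67)]; [-0.0287, 0.0182, 0.003, 0, 0, np.float64(3.67)];
[[ 381.15780846 -107.57324328    5.        ]] [[689.19852107 219.68759466   0.        ]]
```

step_arm(
  increments=[
    [[-0.027,-0.0206,0.003,0,0,3.67,-1],[-0.0283,-0.0189,0.003,0,0,3.67,-1],[-0.0294,-0.017,0.003,0,0,3.67,-1],[-0.0305,-0.0151,0.003,0,0,3.67,-1],[-0.0314,-0.0131,0.003,0,0,3.67,-1]],
  ],
)

```text
time: 0.52
tool_pos: [306.0, 351.2, 215.8]
orientation: [-3.141, -0.0, 2.398]
force: [0.3, -0.8, 0.5]
opening: 1.003
```

step_arm(
  increments=[
    [[-0.0321,-0.0111,0.003,0,0,3.67,-1],[-0.0328,-0.009,0.003,0,0,3.67,-1],[-0.0333,-0.0069,0.003,0,0,3.67,-1],[-0.0337,-0.0047,0.003,0,0,3.67,-1],[-0.0339,-0.0026,0.003,0,0,3.67,-1]],
  ],
)

```text
time: 0.93
tool_pos: [387.3, 201.7, 201.1]
orientation: [-3.141, -0.0, 2.077]
force: [-0.0, -0.0, -0.1]
opening: 1.004
```

step_arm(
  increments=[
    [[-0.034,-0.0004,0.003,0,0,3.67,-1],[-0.0339,0.0018,0.003,0,0,3.67,-1],[-0.0338,0.004,0.003,0,0,3.67,-1],[-0.0334,0.0061,0.003,0,0,3.67,-1],[-0.033,0.0082,0.003,0,0,3.67,-1]],
  ],
)

```text
time: 1.35
tool_pos: [468.5, 52.3, 186.0]
orientation: [-3.141, -0.0, 1.757]
force: [0.9, 0.7, 1.0]
opening: 0.997
```

step_arm(
  increments=[
    [[-0.0324,0.0103,0.003,0,0,3.67,-1],[-0.0316,0.0124,0.003,0,0,3.67,-1],[-0.0308,0.0144,0.003,0,0,3.67,-1],[-0.0298,0.0163,0.003,0,0,3.67,-1],[-0.0287,0.0182,0.003,0,0,3.67,-1]],
  ],
)

```text
time: 1.77
tool_pos: [549.7, -97.0, 170.8]
orientation: [-3.141, -0.0, 1.436]
force: [0.2, 0.7, 0.2]
opening: 1.003
```

step_arm(
  increments=[
    [[0,0,0,0,0,0,-1],[0,0,0,0,0,0,-1],[0,0,0,0,0,0,-1],[0,0,0,0,0,0,-1],[0,0,0,0,0,0,-1]],
  ],
)

```text
time: 2.18
tool_pos: [549.0, -94.3, 171.6]
orientation: [3.141, -0.0, 1.441]
force: [-0.3, -0.5, 0.3]
opening: 0.999
```

Run:
```python
from h import *
plan((549,-95.5,58),1.439,5)
im=read_camera('top'); cv2.imwrite('pics/top1.png',im[:,:,::-1])
im=read_camera('side'); cv2.imwrite('pics/side1.png',im[:,:,::-1])
print(proj('top',manip.observe()['tool_pos']),proj('side',manip.observe()['tool_pos']))
```

```text
t 2.18 pos [549.  -94.3 171.6] rpy [ 3.1414 -0.      1.4413] F [-0.3 -0.5  0.3] open 0.999
[-0.0002, 0.0, 0.0227, 0, 0, np.float64(0.03)]; [-0.0002, 0.0, 0.0227, 0, 0, np.float64(0.03)]; [-0.0002, 0.0, 0.0227, 0, 0, np.float64(0.03)]; [-0.0002, 0.0, 0.0227, 0, 0, np.float64(0.03)]; [-0.0002, 0.0, 0.0227, 0, 0, np.float64(0.03)];
[[352.91921135 222.55645958]] [[337.11240095 200.33682092]]
```

Run:
```python
from h import *
s=cv2.imread('pics/side1.png')[:,:,::-1]; t=cv2.imread('pics/top1.png')[:,:,::-1]
crop(s,285,130,100,170,3.5,'pics/a.png'); crop(t,290,170,130,100,5,'pics/b.png')
a=cv2.imread('pics/a.png');b=cv2.imread('pics/b.png'); b=cv2.resize(b,(440,338)); c=np.zeros((595,790,3),'uint8'); c[:a.shape[0],:a.shape[1]]=a; c[:338,350:790]=b; cv2.imwrite('pics/ab1.png',c)
```

```text
(no output)
```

View pics/ab1.png

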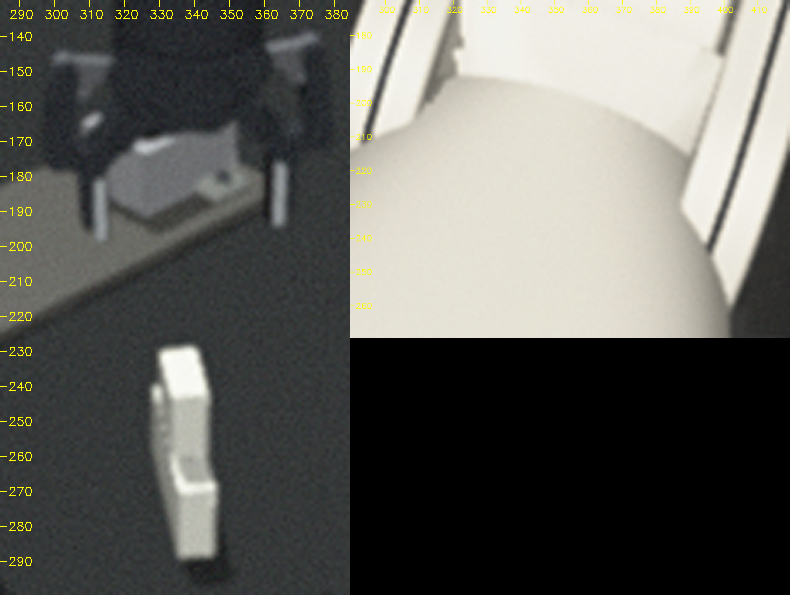

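The side view shows both fingers straddling the tab: fingertips at (313,197) and (364,193), tab at (337,235). I'll go down and grip.

step_arm(
  increments=[
    [[-0.0002,0,0.0226,0,0,0,-1],[-0.0002,0,0.0226,0,0,0,-1],[-0.0002,0,0.0226,0,0,0,-1],[-0.0002,0,0.0226,0,0,0,-1],[-0.0002,0,0.0226,0,0,0,-1]],
  ],
)

```text
time: 2.7
tool_pos: [549.1, -95.6, 57.7]
orientation: [3.141, 0.0, 1.441]
force: [0.8, -0.2, -0.6]
opening: 1.001
```

step_arm(
  increments=[
    [[0,0,0,0,0,0,0],[0,0,0,0,0,0,0.5],[0,0,0,0,0,0,1],[0,0,0,0,0,0,1],[0,0,0,0,0,0,1]],
  ],
  force=40,
)

```text
time: 3.12
tool_pos: [550.0, -96.4, 59.7]
orientation: [3.139, 0.0, 1.44]
force: [0.7, -0.1, -0.5]
opening: 0.303
```

step_arm(
  increments=[
    [[0,0,0,0,0,0,1],[0,0,0,0,0,0,1],[0,0,0,0,0,0,1],[0,0,0,0,0,0,1],[0,0,0,0,0,0,1]],
  ],
)

```text
time: 3.53
tool_pos: [549.5, -96.4, 59.6]
orientation: [3.14, 0.0, 1.44]
force: [-1.9, 0.7, 5.9]
opening: 0.227
```

step_arm(
  increments=[
    [[0,0,-0.005,0,0,0,1],[0,0,-0.01,0,0,0,1],[0,0,-0.02,0,0,0,1],[0,0,-0.02,0,0,0,1],[0,0,-0.02,0,0,0,1]],
  ],
)

```text
time: 3.95
tool_pos: [549.1, -96.2, 134.9]
orientation: [-3.142, -0.0, 1.44]
force: [0.7, -0.4, -2.9]
opening: 0.228
```

Run:
```python
from h import *
im=read_camera('side'); crop(im,270,120,120,200,2.9,'pics/lift.png')
st=(567.9,212.1,-2.664)
g=world(st,(-12,0,0))[0]; print(g)
plan((g[0],g[1],133),2.0484,15,start=(549,-95.9,133,1.440))
```

```text
[578.55724817 217.61571043   0.        ]
t 4.0 pos [550.7 -96.8 139. ] rpy [3.1360e+00 1.1000e-03 1.4398e+00] F [1.3 0.4 2.1] open 0.228
[0.021, -0.0008, -0.0, 0, 0, np.float64(-2.32)]; [0.021, 0.0001, -0.0, 0, 0, np.float64(-2.32)]; [0.021, 0.0009, -0.0, 0, 0, np.float64(-2.32)]; [0.0209, 0.0018, -0.0, 0, 0, np.float64(-2.32)]; [0.0208, 0.0026, -0.0, 0, 0, np.float64(-2.32)];
[0.0207, 0.0035, -0.0, 0, 0, np.float64(-2.32)]; [0.0205, 0.0043, -0.0, 0, 0, np.float64(-2.32)]; [0.0204, 0.0051, -0.0, 0, 0, np.float64(-2.32)]; [0.0201, 0.006, -0.0, 0, 0, np.float64(-2.32)]; [0.0199, 0.0068, -0.0, 0, 0, np.float64(-2.32)];
[0.0196, 0.0076, -0.0, 0, 0, np.float64(-2.32)]; [0.0193, 0.0084, -0.0, 0, 0, np.float64(-2.32)]; [0.0189, 0.0091, -0.0, 0, 0, np.float64(-2.32)]; [0.0185, 0.0099, -0.0, 0, 0, np.float64(-2.32)]; [0.0181, 0.0106, -0.0, 0, 0, np.float64(-2.32)];
```

View pics/lift.png

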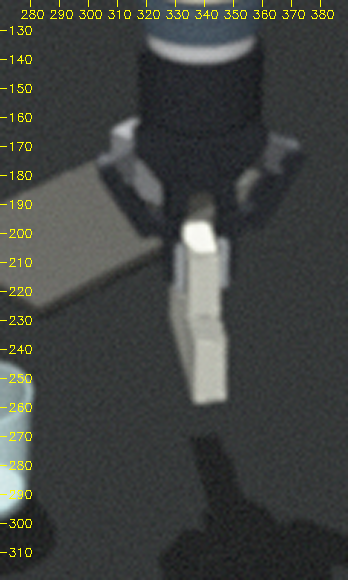

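The spacer is held upright in the fingers, clear of the bench, with its lower edge at (208,403) in the crop. I'll carry it to the station.

step_arm(
  increments=[
    [[0.021,-0.0008,0,0,0,-2.32,1],[0.021,0.0001,0,0,0,-2.32,1],[0.021,0.0009,0,0,0,-2.32,1],[0.0209,0.0018,0,0,0,-2.32,1],[0.0208,0.0026,0,0,0,-2.32,1]],
  ],
)

```text
time: 4.42
tool_pos: [559.1, 9.1, 133.7]
orientation: [3.141, 0.0, 1.644]
force: [-0.1, -0.7, -2.8]
opening: 0.227
```

step_arm(
  increments=[
    [[0.0207,0.0035,0,0,0,-2.32,1],[0.0205,0.0043,0,0,0,-2.32,1],[0.0204,0.0051,0,0,0,-2.32,1],[0.0201,0.006,0,0,0,-2.32,1],[0.0199,0.0068,0,0,0,-2.32,1]],
  ],
)

```text
time: 4.83
tool_pos: [569.1, 113.8, 133.7]
orientation: [3.141, 0.0, 1.847]
force: [0.2, -0.2, -2.5]
opening: 0.231
```

step_arm(
  increments=[
    [[0.0196,0.0076,0,0,0,-2.32,1],[0.0193,0.0084,0,0,0,-2.32,1],[0.0189,0.0091,0,0,0,-2.32,1],[0.0185,0.0099,0,0,0,-2.32,1],[0.0181,0.0106,0,0,0,-2.32,1]],
  ],
)

```text
time: 5.25
tool_pos: [579.0, 218.3, 133.6]
orientation: [3.141, 0.0, 2.049]
force: [0.0, -0.2, -3.1]
opening: 0.227
```

step_arm(
  increments=[
    [[0,0,0,0,0,0,1],[0,0,0,0,0,0,1],[0,0,0,0,0,0,1],[0,0,0,0,0,0,1],[0,0,0,0,0,0,1]],
  ],
)

```text
time: 5.67
tool_pos: [579.1, 216.4, 133.4]
orientation: [-3.142, 0.0, 2.046]
force: [0.3, -0.9, -3.6]
opening: 0.221
```

Run:
```python
from h import *
plan((578.6,217.6,75),2.0484,5)
im=read_camera('side'); crop(im,230,80,160,160,3.7,'pics/over.png')
im=read_camera('top'); crop(im,110,120,190,200,2.9,'pics/overt.png')
o=manip.observe(); print(o['tool_pos'],o['orientation'])
```

```text
t 5.67 pos [579.1 216.4 133.4] rpy [-3.1416e+00  1.0000e-04  2.0458e+00] F [ 0.3 -0.9 -3.6] open 0.221
[0.0003, 0.0, 0.0117, 0, 0, np.float64(-0.03)]; [0.0003, 0.0, 0.0117, 0, 0, np.float64(-0.03)]; [0.0003, 0.0, 0.0117, 0, 0, np.float64(-0.03)]; [0.0003, 0.0, 0.0117, 0, 0, np.float64(-0.03)]; [0.0003, 0.0, 0.0117, 0, 0, np.float64(-0.03)];
[579.14102168 216.53124199 133.43052263] [3.14151664e+00 6.05260490e-05 2.04591311e+00]
```

View pics/over.png

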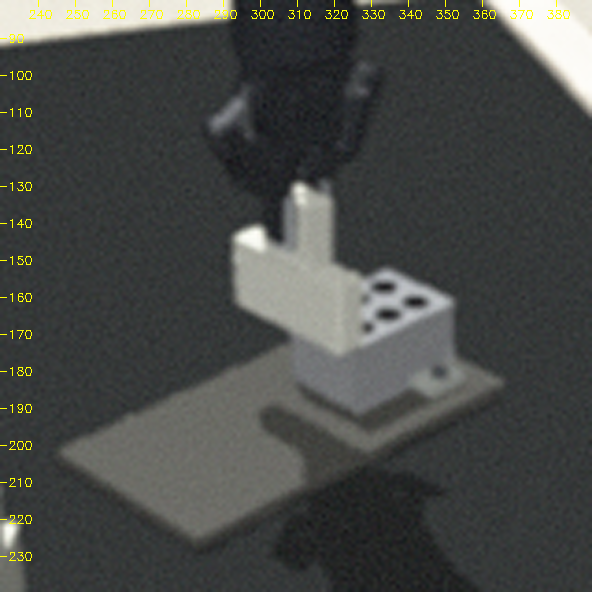

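View pics/overt.png

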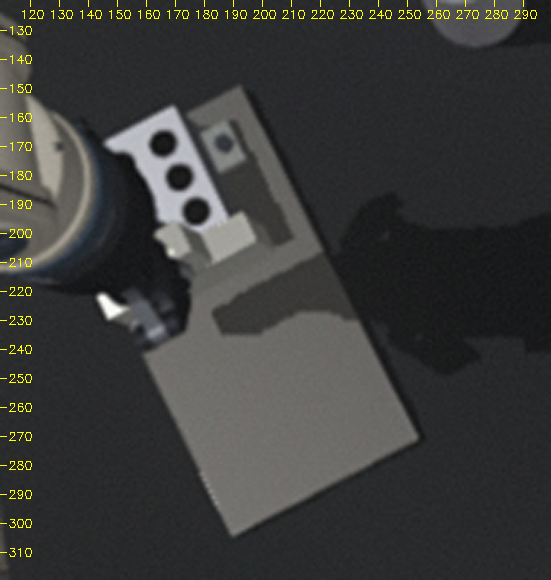

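Run:
```python
from h import *
im=cv2.imread('pics/over.png')
print(im.shape)
o=[('side',(10,50,0),(322.2,176)),('side',(10,-50,0),(293.6,161.9)),('side',(10,-50,48),(292.5,143))]
for z in (74,75.5,77): print(fit(o,(579,216,-2.664),z))
# overlay prediction
im=cv2.cvtColor(read_camera('side'),cv2.COLOR_RGB2BGR); x0,y0,k=280,115,9
c=cv2.resize(im[y0:y0+65,x0:x0+80],None,fx=k,fy=k,interpolation=cv2.INTER_CUBIC)
P=[(10,50,0),(10,-50,0),(10,-50,48),(10,-22,48),(10,-22,92),(10,22,92),(10,22,48),(10,50,48),(-10,50,0),(-10,50,48),(-10,22,92),(-10,-22,92)]
for uv in proj('side',world((579.1,216.5,2.046-np.pi/2+np.pi),P,75.4)):
    cv2.circle(c,(int((uv[0]-x0+.5)*k),int((uv[1]-y0+.5)*k)),4,(0,0,255),1)
cv2.imwrite('pics/ov2.png',c)
```

```text
(592, 592, 3)
(array([580.40458851, 216.02583565,  -2.65271484]), array([[-0.02776613, -0.05696733],
       [-0.17516156, -0.42386052],
       [ 0.20223428,  0.53456333]]))
(array([579.73068919, 213.30944559,  -2.65389945]), array([[-0.00866446, -0.0177961 ],
       [-0.1847251 , -0.43525808],
       [ 0.19087062,  0.48282172]]))
(array([579.05591356, 210.58957632,  -2.65507118]), array([[ 0.01080271,  0.02223763],
       [-0.19447901, -0.44588403],
       [ 0.17930285,  0.43164143]]))
```

View pics/ov2.png

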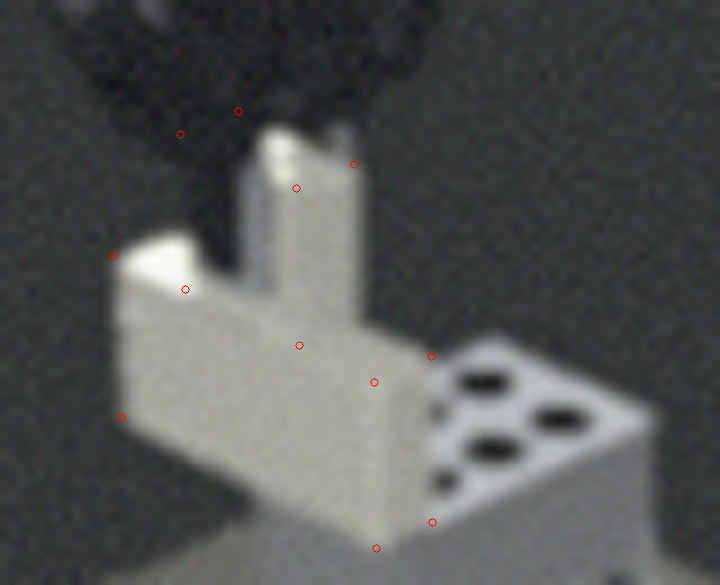

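step_arm(
  increments=[
    [[0.0002,0,0.014,0,0,-0.03,1],[0.0003,0,0.014,0,0,-0.03,1],[0.0003,0,0.014,0,0,-0.03,1],[0.0003,0,0.012,0,0,-0.03,1],[0,0,0.006,0,0,0,1]],
  ],
)

```text
time: 6.23
tool_pos: [577.9, 217.8, 71.8]
orientation: [-3.14, -0.001, 2.049]
force: [0.7, -0.4, -3.5]
opening: 0.227
```

step_arm(
  increments=[
    [[0,0.002,0,0,0,0,1],[0,0.003,0,0,0,0,1],[0,0.003,0,0,0,0,1],[0,0.002,0,0,0,0,1],[0,0,0,0,0,0,1]],
  ],
)

```text
time: 6.65
tool_pos: [588.3, 223.1, 74.0]
orientation: [3.14, 0.0, 2.049]
force: [0.0, -0.7, -2.6]
opening: 0.23
```

```bash
cat >> h.py <<'E'
def loc(st=(567.9,212.1,-2.664)):
    o=manip.observe(); c,s=np.cos(st[2]),np.sin(st[2]); d=o['tool_pos'][:2]-np.array(st[:2]); F=o['force']
    print('t',round(o['time'],2),'local',np.round([c*d[0]+s*d[1],-s*d[0]+c*d[1],o['tool_pos'][2]],1),'yaw',round(o['orientation'][2],4),'Floc',np.round([c*F[0]+s*F[1],-s*F[0]+c*F[1],F[2]],1),'open',round(o['opening'],3))
E
python3 - <<'E'
from h import *
loc()
im=read_camera('side'); crop(im,275,110,90,100,6,'pics/near.png')
E
```

```text
t 6.65 local [-23.2  -0.4  74. ] yaw 2.0492 Floc [ 0.3  0.6 -2.6] open 0.23
```

View pics/near.png

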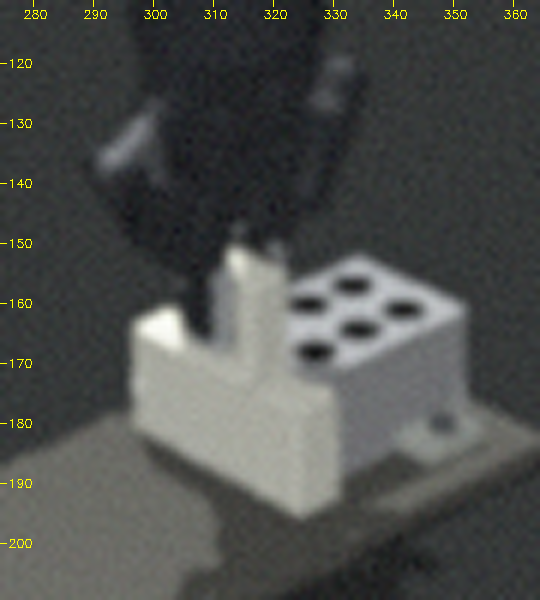

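The spacer hangs just above the plate, about 2 mm from the face, with its near bottom corner at (324.8,195.8). I'll inch towards the face until there's contact.

step_arm(
  increments=[
    [[0,0.001,0,0,0,0,1],[0,0,0,0,0,0,1],[0,0.001,0,0,0,0,1],[0,0,0,0,0,0,1],[0,0,0,0,0,0,1]],
  ],
)

```text
time: 7.12
tool_pos: [589.2, 223.8, 73.3]
orientation: [3.142, 0.0, 2.049]
force: [-0.9, -0.6, -2.8]
opening: 0.224
```

Run:
```python
from h import *
loc()
```

```text
t 7.12 local [-24.3  -0.6  73.3] yaw 2.0492 Floc [ 1.1  0.1 -2.8] open 0.224
```

step_arm(
  increments=[
    [[0,0.0005,0,0,0,0,1],[0,0,0,0,0,0,1],[0,0.0005,0,0,0,0,1],[0,0,0,0,0,0,1],[0,0,0,0,0,0,1]],
  ],
)

```text
time: 7.53
tool_pos: [589.4, 223.8, 73.2]
orientation: [-3.14, 0.0, 2.049]
force: [-4.2, -2.0, -0.4]
opening: 0.228
```

Run:
```python
from h import *
loc()
```

```text
t 7.53 local [-24.5  -0.6  73.2] yaw 2.0491 Floc [ 4.6 -0.2 -0.4] open 0.228
```

step_arm(
  increments=[
    [[0,-0.0005,0.001,0,0,0,1],[0,0,0.001,0,0,0,1],[0,0,0.0005,0,0,0,1],[0,0,0,0,0,0,1],[0,0,0,0,0,0,1]],
  ],
)

```text
time: 7.95
tool_pos: [589.4, 223.8, 70.5]
orientation: [-3.141, -0.0, 2.049]
force: [-4.0, -2.6, -3.1]
opening: 0.224
```

step_arm(
  increments=[
    [[0,0,0.0005,0,0,0,1],[0,0,0,0,0,0,1],[0,0,0.0005,0,0,0,1],[0,0,0,0,0,0,1],[0,0,0,0,0,0,1]],
  ],
)

```text
time: 8.37
tool_pos: [589.4, 223.8, 69.8]
orientation: [-3.141, 0.0, 2.049]
force: [-4.7, -2.4, -0.2]
opening: 0.224
```

Run:
```python
from h import *
loc()
```

```text
t 8.37 local [-24.4  -0.5  69.8] yaw 2.0491 Floc [ 5.2  0.  -0.2] open 0.224
```

step_arm(
  increments=[
    [[0,0,0.0005,0,0,0,1],[0,0,0,0,0,0,1],[0,0,0.0005,0,0,0,1],[0,0,0,0,0,0,1],[0,0,0,0,0,0,1]],
  ],
)

```text
time: 8.78
tool_pos: [589.4, 223.8, 69.7]
orientation: [3.142, 0.0, 2.049]
force: [-8.0, -3.3, 6.6]
opening: 0.228
```

Run:
```python
from h import *
loc(); print(manip.observe()['wrist_torque'])
im=read_camera('side'); crop(im,275,110,90,100,6,'pics/near2.png')
im=read_camera('top'); crop(im,125,145,100,100,6,'pics/near2t.png')
```

```text
t 8.78 local [-24.4  -0.5  69.7] yaw 2.0491 Floc [ 8.6 -0.7  6.6] open 0.228
[-0.80894619  1.73443327 -0.07103724]
```

View pics/near2.png

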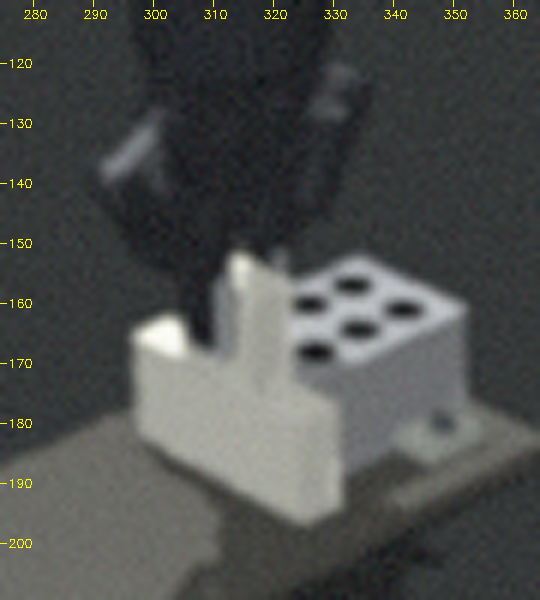

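View pics/near2t.png

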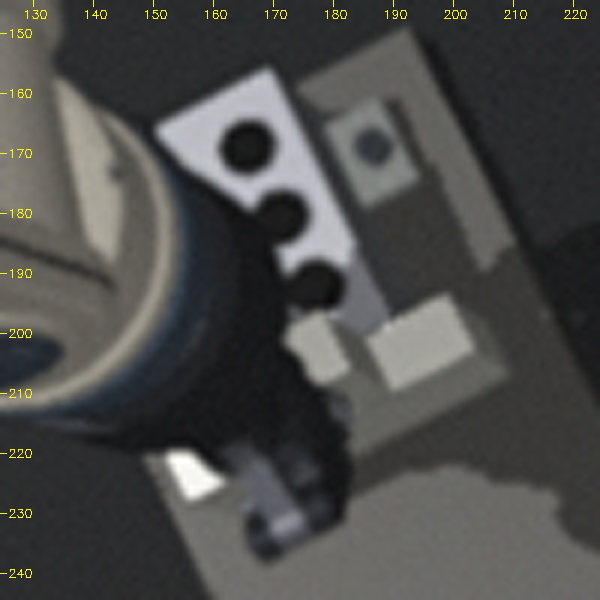

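step_arm(
  increments=[
    [[0,-0.0005,0,0,0,0,0.6],[0,0,0,0,0,0,0.4],[0,0,0,0,0,0,0.2],[0,0,0,0,0,0,0],[0,0,0,0,0,0,0]],
  ],
)

```text
time: 9.3
tool_pos: [589.8, 224.0, 69.0]
orientation: [3.14, 0.0, 2.049]
force: [0.9, -0.2, -0.1]
opening: 0.499
```

step_arm(
  increments=[
    [[0,0,-0.01,0,0,0,-0.2],[0,0,-0.02,0,0,0,-0.5],[0,0,-0.03,0,0,0,-1],[0,0,-0.03,0,0,0,-1],[0,0,-0.03,0,0,0,-1]],
  ],
)

```text
time: 9.72
tool_pos: [589.1, 223.7, 190.9]
orientation: [3.141, 0.0, 2.049]
force: [0.2, 0.8, -0.5]
opening: 0.999
```

step_arm(
  increments=[
    [[0,-0.04,-0.01,0,0,0,-1],[0,-0.04,0,0,0,0,-1],[0,-0.04,0,0,0,0,-1],[0,-0.04,0,0,0,0,-1],[0,-0.03,0,0,0,0,-1]],
  ],
)

```text
time: 10.13
tool_pos: [417.9, 135.4, 199.5]
orientation: [3.141, 0.0, 2.049]
force: [-0.0, 0.2, 0.3]
opening: 0.998
```

Run:
```python
from h import *
loc()
im=read_camera('side'); cv2.imwrite('pics/rel_s.png',im[:,:,::-1]); crop(im,275,110,90,100,6,'pics/rs.png')
im=read_camera('top'); cv2.imwrite('pics/rel_t.png',im[:,:,::-1]); crop(im,135,150,85,80,7,'pics/rt.png')
```

```text
t 10.13 local [168.4  -0.9 199.5] yaw 2.0494 Floc [-0.  -0.2  0.3] open 0.998
```

View pics/rs.png

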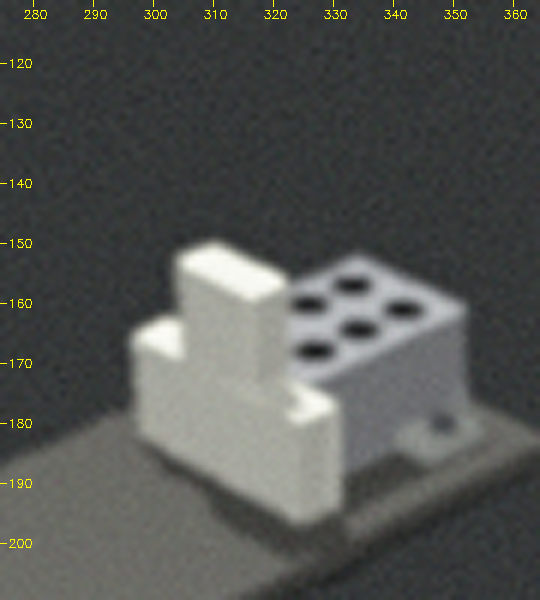

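View pics/rt.png

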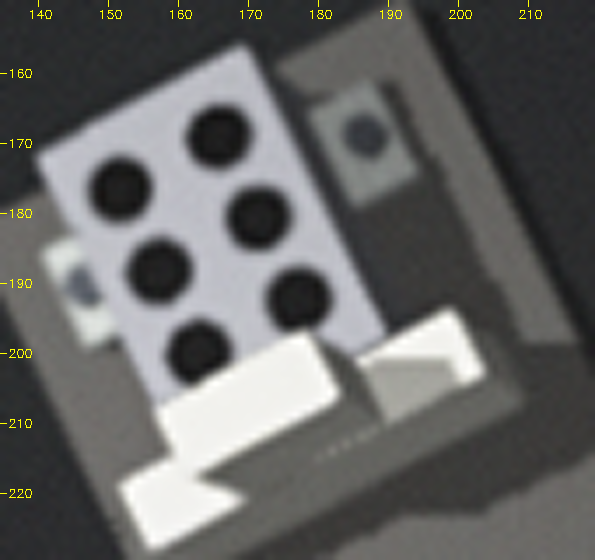

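Run:
```python
from h import *
t,s='top','side'
o=[(t,(-10,50,48),(198.8,193.5)),(t,(10,50,48),(204.1,202.8)),(t,(-10,-50,48),(151.4,219.1)),(t,(10,-50,48),(156.2,228.1)),(t,(-10,22,92),(178.5,196.6)),(t,(10,22,92),(183.4,205.5)),(t,(-10,-22,92),(156.6,208.1)),(t,(10,-22,92),(161.6,217.8)),
(s,(10,50,0),(324.8,196.7)),(s,(-10,50,0),(331.2,192.8)),(s,(10,-50,0),(297.3,182)),(s,(-10,-22,92),(310,149.5)),(s,(-10,22,92),(322.5,154.8)),(s,(10,22,92),(316.5,159.5)),(s,(10,-22,92),(304,153.2)),(s,(10,-50,48),(296.5,166.5))]
stt=dict(t=(567.47,212.34,-2.664),s=(568.5,211.17,-2.663),ts=(567.89,212.08,-2.664))
for sub in ('t','s','ts'):
    p,r=fit([a for a in o if a[0][0] in sub],(590,223,-2.66),10); S=stt[sub]; c,q=np.cos(S[2]),np.sin(S[2]); d=p[:2]-S[:2]
    print(sub,np.round(p,3),'local',np.round([c*d[0]+q*d[1],-q*d[0]+c*d[1],p[2]-S[2]],3)); 
print(np.round(r,1).tolist())
```

```text
t [589.006 224.21   -2.66 ] local [-2.4582e+01 -6.4300e-01  4.0000e-03]
s [589.986 225.542  -2.642] local [-2.5691e+01 -2.8620e+00  2.1000e-02]
ts [589.27  224.275  -2.656] local [-2.4593e+01 -1.0030e+00  8.0000e-03]
[[0.1, -0.4], [-0.4, -0.3], [0.3, -0.3], [0.1, 0.1], [-0.1, -0.5], [-0.1, 0.4], [-0.0, -0.2], [-0.1, 0.0], [0.1, 0.4], [-0.3, 1.3], [-0.3, 0.2], [-0.2, 0.6], [0.0, 1.4], [-0.1, -0.5], [-0.3, -0.3], [-0.1, -1.3]]
```

The spacer is standing square to the face. The fit puts it at local x≈−24.6, y≈−0.6 to −1.0 mm, with yaw within about 0.5°. Next is the loose block.

Run:
```python
from h import *
g=world((445.0,-339.6,-2.84),(8,0,0))[0]; print(g)
plan((g[0],g[1],170),-2.84,20)
```

```text
[ 437.36108307 -341.97633081    0.        ]
t 10.23 pos [416.9 135.1 200.2] rpy [3.1410e+00 4.0000e-04 2.0486e+00] F [ 0.  -0.1 -0.3] open 1.0
[-0.0217, -0.0101, 0.0015, 0, 0, np.float64(-4.0)]; [-0.0209, -0.0115, 0.0015, 0, 0, np.float64(-4.0)]; [-0.02, -0.013, 0.0015, 0, 0, np.float64(-4.0)]; [-0.0191, -0.0143, 0.0015, 0, 0, np.float64(-4.0)]; [-0.018, -0.0156, 0.0015, 0, 0, np.float64(-4.0)];
[-0.0169, -0.0169, 0.0015, 0, 0, np.float64(-4.0)]; [-0.0157, -0.018, 0.0015, 0, 0, np.float64(-4.0)]; [-0.0144, -0.019, 0.0015, 0, 0, np.float64(-4.0)]; [-0.013, -0.02, 0.0015, 0, 0, np.float64(-4.0)]; [-0.0116, -0.0209, 0.0015, 0, 0, np.float64(-4.0)];
[-0.0101, -0.0216, 0.0015, 0, 0, np.float64(-4.0)]; [-0.0086, -0.0223, 0.0015, 0, 0, np.float64(-4.0)]; [-0.007, -0.0228, 0.0015, 0, 0, np.float64(-4.0)]; [-0.0054, -0.0233, 0.0015, 0, 0, np.float64(-4.0)]; [-0.0038, -0.0236, 0.0015, 0, 0, np.float64(-4.0)];
[-0.0021, -0.0238, 0.0015, 0, 0, np.float64(-4.0)]; [-0.0005, -0.0239, 0.0015, 0, 0, np.float64(-4.0)]; [0.0012, -0.0238, 0.0015, 0, 0, np.float64(-4.0)]; [0.0028, -0.0237, 0.0015, 0, 0, np.float64(-4.0)]; [0.0045, -0.0235, 0.0015, 0, 0, np.float64(-4.0)];
```

step_arm(
  increments=[
    [[-0.0217,-0.0101,0.0015,0,0,-4,-1],[-0.0209,-0.0115,0.0015,0,0,-4,-1],[-0.02,-0.013,0.0015,0,0,-4,-1],[-0.0191,-0.0143,0.0015,0,0,-4,-1],[-0.018,-0.0156,0.0015,0,0,-4,-1]],
  ],
)

```text
time: 10.65
tool_pos: [426.4, 16.1, 192.1]
orientation: [3.141, 0.001, 2.402]
force: [1.8, 1.1, -0.4]
opening: 1.004
```

step_arm(
  increments=[
    [[-0.0169,-0.0169,0.0015,0,0,-4,-1],[-0.0157,-0.018,0.0015,0,0,-4,-1],[-0.0144,-0.019,0.0015,0,0,-4,-1],[-0.013,-0.02,0.0015,0,0,-4,-1],[-0.0116,-0.0209,0.0015,0,0,-4,-1]],
  ],
)

```text
time: 11.07
tool_pos: [431.6, -103.6, 184.5]
orientation: [3.142, 0.001, 2.751]
force: [0.9, -0.0, -0.8]
opening: 1.001
```

step_arm(
  increments=[
    [[-0.0101,-0.0216,0.0015,0,0,-4,-1],[-0.0086,-0.0223,0.0015,0,0,-4,-1],[-0.007,-0.0228,0.0015,0,0,-4,-1],[-0.0054,-0.0233,0.0015,0,0,-4,-1],[-0.0038,-0.0236,0.0015,0,0,-4,-1]],
  ],
)

```text
time: 11.48
tool_pos: [436.7, -223.1, 176.9]
orientation: [-3.141, 0.001, 3.1]
force: [0.1, 0.1, -0.9]
opening: 1.003
```

step_arm(
  increments=[
    [[-0.0021,-0.0238,0.0015,0,0,-4,-1],[-0.0005,-0.0239,0.0015,0,0,-4,-1],[0.0012,-0.0238,0.0015,0,0,-4,-1],[0.0028,-0.0237,0.0015,0,0,-4,-1],[0.0045,-0.0235,0.0015,0,0,-4,-1]],
  ],
)

```text
time: 11.9
tool_pos: [442.0, -342.5, 169.3]
orientation: [-3.141, 0.001, -2.834]
force: [0.1, -0.1, 0.5]
opening: 1.002
```

step_arm(
  increments=[
    [[0,0,0,0,0,0,-1],[0,0,0,0,0,0,-1],[0,0,0,0,0,0,-1],[0,0,0,0,0,0,-1],[0,0,0,0,0,0,-1]],
  ],
)

```text
time: 12.32
tool_pos: [441.7, -340.0, 169.2]
orientation: [-3.141, 0.0, -2.837]
force: [0.2, -0.8, 0.2]
opening: 1.0
```

Run:
```python
from h import *
g=world((445.0,-339.6,-2.84),(8,0,0))[0]
plan((g[0],g[1],90),-2.84,5)
im=read_camera('side'); crop(im,220,180,200,220,2.7,'pics/bs.png')
```

```text
t 12.32 pos [ 441.7 -340.   169.2] rpy [-3.1412e+00  3.0000e-04 -2.8373e+00] F [ 0.2 -0.8  0.2] open 1.0
[0.0009, -0.0001, 0.0158, 0, 0, np.float64(0.03)]; [0.0009, -0.0001, 0.0158, 0, 0, np.float64(0.03)]; [0.0009, -0.0001, 0.0158, 0, 0, np.float64(0.03)]; [0.0009, -0.0001, 0.0158, 0, 0, np.float64(0.03)]; [0.0009, -0.0001, 0.0158, 0, 0, np.float64(0.03)];
```

View pics/bs.png

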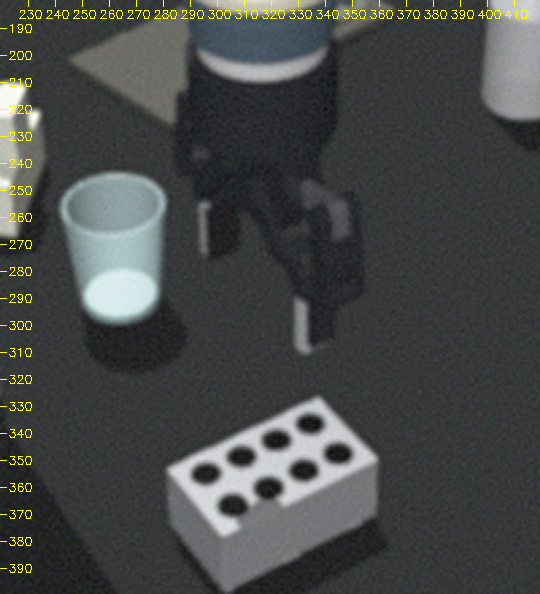

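The fingers straddle the block, with the near fingertip at about (331,308) and the block at (320,365). I'll go down in two stages.

step_arm(
  increments=[
    [[0.0009,0,0.0158,0,0,0.03,-1],[0.0009,0,0.0158,0,0,0.03,-1],[0.0009,-0.0001,0.0158,0,0,0.03,-1],[0.0009,0,0.0158,0,0,0.03,-1],[0.0009,0,0.0158,0,0,0.03,-1]],
  ],
)

```text
time: 12.78
tool_pos: [437.3, -341.7, 89.5]
orientation: [-3.141, 0.0, -2.84]
force: [-0.5, -0.2, -1.2]
opening: 0.997
```

Run:
```python
from h import *
g=world((445.0,-339.6,-2.84),(8,0,0))[0]
plan((g[0],g[1],5),-2.84,5)
im=read_camera('side'); crop(im,250,250,130,150,3.9,'pics/bs2.png')
```

```text
t 12.78 pos [ 437.3 -341.7   89.5] rpy [-3.1410e+00  3.0000e-04 -2.8399e+00] F [-0.5 -0.2 -1.2] open 0.997
[0.0, -0.0001, 0.0169, 0, 0, np.float64(0.0)]; [0.0, -0.0001, 0.0169, 0, 0, np.float64(0.0)]; [0.0, -0.0001, 0.0169, 0, 0, np.float64(0.0)]; [0.0, -0.0001, 0.0169, 0, 0, np.float64(0.0)]; [0.0, -0.0001, 0.0169, 0, 0, np.float64(0.0)];
```

View pics/bs2.png

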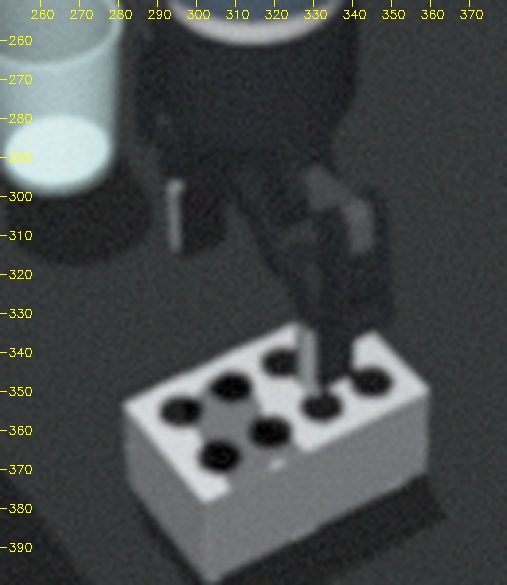

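Run:
```python
from h import *
for z in (90,102): print(proj('side',[[450,-382.3,z],[424.7,-301.1,z]]))
```

```text
[[330.69574541 351.99411167]
 [301.27995791 319.83460917]]
[[330.70707007 346.47281178]
 [301.06384533 314.3926498 ]]
```

step_arm(
  increments=[
    [[0,0,0.01,0,0,0,-1],[0,0,0.01,0,0,0,-1],[0,0,0.01,0,0,0,-1],[0,0,0.01,0,0,0,-1],[0,0,0.005,0,0,0,-1]],
  ],
)

```text
time: 13.25
tool_pos: [436.9, -341.9, 43.5]
orientation: [3.141, -0.0, -2.84]
force: [0.1, 0.9, -0.5]
opening: 0.997
```

Run:
```python
from h import *
im=read_camera('side'); crop(im,260,290,110,120,5,'pics/bs3.png'); print(manip.observe()['force'],manip.observe()['tool_pos'])
```

```text
[-0.32847966  0.13560684 -0.42162408] [ 436.67676839 -341.68120786   42.98344147]
```

View pics/bs3.png

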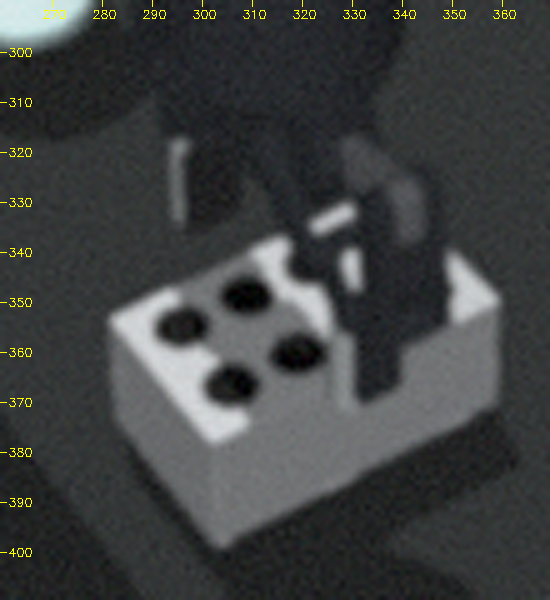

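The near finger hangs in front of the block's near side, with its tip at about (331,371) and clear, and the force reads zero. I'll go on down and grip.

step_arm(
  increments=[
    [[0,0,0.01,0,0,0,-1],[0,0,0.01,0,0,0,-1],[0,0,0.01,0,0,0,-1],[0,0,0.008,0,0,0,-1],[0,0,0,0,0,0,-1]],
  ],
)

```text
time: 13.72
tool_pos: [436.4, -341.5, 4.8]
orientation: [3.139, -0.001, -2.84]
force: [-1.1, 0.3, 0.7]
opening: 0.998
```

step_arm(
  increments=[
    [[0,0,0,0,0,0,-0.8],[0,0,0,0,0,0,-0.6],[0,0,0,0,0,0,0],[0,0,0,0,0,0,0.5],[0,0,0,0,0,0,1]],
  ],
  force=70,
)

```text
time: 14.13
tool_pos: [437.4, -342.5, 7.4]
orientation: [-3.141, 0.0, -2.84]
force: [-0.2, -0.1, 4.1]
opening: 0.74
```

step_arm(
  increments=[
    [[0,0,0,0,0,0,1],[0,0,0,0,0,0,1],[0,0,0,0,0,0,1],[0,0,0,0,0,0,1],[0,0,0,0,0,0,1]],
  ],
)

```text
time: 14.55
tool_pos: [437.4, -342.5, 7.4]
orientation: [-3.141, 0.0, -2.84]
force: [-0.4, 0.7, 5.9]
opening: 0.743
```

step_arm(
  increments=[
    [[0,0,-0.005,0,0,0,1],[0,0,-0.015,0,0,0,1],[0,0,-0.03,0,0,0,1],[0,0,-0.04,0,0,0,1],[0,0,-0.04,0,0,0,1]],
  ],
)

```text
time: 14.97
tool_pos: [436.2, -341.3, 137.1]
orientation: [3.138, -0.002, -2.84]
force: [1.4, -0.6, -5.1]
opening: 0.738
```

Run:
```python
from h import *
im=read_camera('side'); crop(im,240,200,160,200,2.9,'pics/bl.png')
g=world((567.8,212.1,-2.664),(70,0,0))[0]; print(g)
plan((g[0],g[1],140),-2.664,25,start=(437.2,-342.2,140,-2.84))
```

```text
[505.63271902 179.92502252   0.        ]
t 15.02 pos [ 438.7 -343.8  145.8] rpy [-3.1341  0.0036 -2.8402] F [ 3.5 -3.1  2.7] open 0.737
[-0.0088, 0.0191, -0.0, 0, 0, np.float64(-0.4)]; [-0.009, 0.0191, -0.0, 0, 0, np.float64(-0.4)]; [-0.0091, 0.019, -0.0, 0, 0, np.float64(-0.4)]; [-0.0092, 0.0189, -0.0, 0, 0, np.float64(-0.4)]; [-0.0094, 0.0189, -0.0, 0, 0, np.float64(-0.4)];
[-0.0095, 0.0188, -0.0, 0, 0, np.float64(-0.4)]; [-0.0096, 0.0187, -0.0, 0, 0, np.float64(-0.4)]; [-0.0097, 0.0187, -0.0, 0, 0, np.float64(-0.4)]; [-0.0099, 0.0186, -0.0, 0, 0, np.float64(-0.4)]; [-0.01, 0.0185, -0.0, 0, 0, np.float64(-0.4)];
[-0.0101, 0.0185, -0.0, 0, 0, np.float64(-0.4)]; [-0.0103, 0.0184, -0.0, 0, 0, np.float64(-0.4)]; [-0.0104, 0.0183, -0.0, 0, 0, np.float64(-0.4)]; [-0.0105, 0.0182, -0.0, 0, 0, np.float64(-0.4)]; [-0.0107, 0.0182, -0.0, 0, 0, np.float64(-0.4)];
[-0.0108, 0.0181, -0.0, 0, 0, np.float64(-0.4)]; [-0.0109, 0.018, -0.0, 0, 0, np.float64(-0.4)]; [-0.011, 0.0179, -0.0, 0, 0, np.float64(-0.4)]; [-0.0112, 0.0179, -0.0, 0, 0, np.float64(-0.4)]; [-0.0113, 0.0178, -0.0, 0, 0, np.float64(-0.4)];
[-0.0114, 0.0177, -0.0, 0, 0, np.float64(-0.4)]; [-0.0115, 0.0176, -0.0, 0, 0, np.float64(-0.4)]; [-0.0117, 0.0175, -0.0, 0, 0, np.float64(-0.4)]; [-0.0118, 0.0175, -0.0, 0, 0, np.float64(-0.4)]; [-0.0119, 0.0174, -0.0, 0, 0, np.float64(-0.4)];
```

View pics/bl.png

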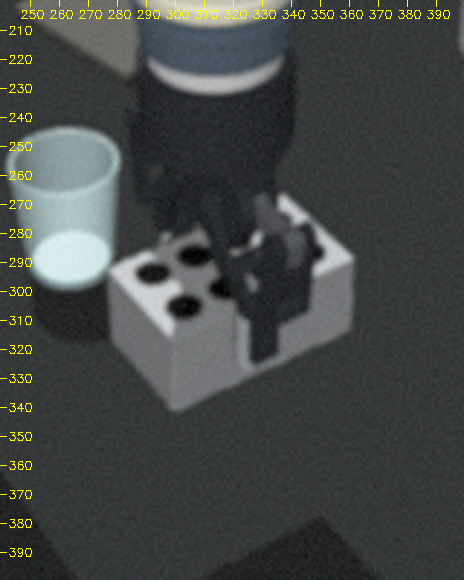

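The block is held level and clear of the bench, well above beaker height. Now the carry.

step_arm(
  increments=[
    [[-0.0088,0.0191,0,0,0,-0.4,1],[-0.009,0.0191,0,0,0,-0.4,1],[-0.0091,0.019,0,0,0,-0.4,1],[-0.0092,0.0189,0,0,0,-0.4,1],[-0.0094,0.0189,0,0,0,-0.4,1]],
  ],
)

```text
time: 15.43
tool_pos: [450.5, -236.6, 136.2]
orientation: [3.141, -0.001, -2.805]
force: [-0.4, -0.8, -5.4]
opening: 0.743
```

step_arm(
  increments=[
    [[-0.0095,0.0188,0,0,0,-0.4,1],[-0.0096,0.0187,0,0,0,-0.4,1],[-0.0097,0.0187,0,0,0,-0.4,1],[-0.0099,0.0186,0,0,0,-0.4,1],[-0.01,0.0185,0,0,0,-0.4,1]],
  ],
)

```text
time: 15.85
tool_pos: [464.2, -132.2, 136.3]
orientation: [3.141, -0.001, -2.77]
force: [-0.4, -0.5, -5.4]
opening: 0.737
```

step_arm(
  increments=[
    [[-0.0101,0.0185,0,0,0,-0.4,1],[-0.0103,0.0184,0,0,0,-0.4,1],[-0.0104,0.0183,0,0,0,-0.4,1],[-0.0105,0.0182,0,0,0,-0.4,1],[-0.0107,0.0182,0,0,0,-0.4,1]],
  ],
)

```text
time: 16.27
tool_pos: [478.0, -27.9, 136.3]
orientation: [3.141, -0.001, -2.735]
force: [1.1, -0.0, -5.2]
opening: 0.739
```

step_arm(
  increments=[
    [[-0.0108,0.0181,0,0,0,-0.4,1],[-0.0109,0.018,0,0,0,-0.4,1],[-0.011,0.0179,0,0,0,-0.4,1],[-0.0112,0.0179,0,0,0,-0.4,1],[-0.0113,0.0178,0,0,0,-0.4,1]],
  ],
)

```text
time: 16.68
tool_pos: [491.8, 76.5, 136.3]
orientation: [3.141, -0.001, -2.7]
force: [1.3, -0.2, -5.0]
opening: 0.737
```

step_arm(
  increments=[
    [[-0.0114,0.0177,0,0,0,-0.4,1],[-0.0115,0.0176,0,0,0,-0.4,1],[-0.0117,0.0175,0,0,0,-0.4,1],[-0.0118,0.0175,0,0,0,-0.4,1],[-0.0119,0.0174,0,0,0,-0.4,1]],
  ],
)

```text
time: 17.1
tool_pos: [505.6, 180.7, 136.1]
orientation: [3.141, -0.001, -2.665]
force: [0.5, -0.1, -4.2]
opening: 0.738
```

step_arm(
  increments=[
    [[0,0,0,0,0,0,1],[0,0,0,0,0,0,1],[0,0,0,0,0,0,1],[0,0,0,0,0,0,1],[0,0,0,0,0,0,1]],
  ],
)

```text
time: 17.52
tool_pos: [506.1, 179.0, 136.7]
orientation: [-3.142, -0.0, -2.667]
force: [0.5, 0.3, -6.1]
opening: 0.739
```

Run:
```python
from h import *
loc()
g=world((567.8,212.1,-2.664),(70,0,0))[0]
plan((g[0],g[1],60),-2.664,5)
im=read_camera('side'); crop(im,220,80,150,150,3.9,'pics/ps.png')
im=read_camera('top'); crop(im,110,140,170,180,3.3,'pics/pt.png')
```

```text
t 17.52 local [ 70.1   1.  136.7] yaw -2.6669 Floc [-0.6 -0.1 -6.1] open 0.739
t 17.52 pos [506.1 179.  136.7] rpy [-3.1416e+00 -4.0000e-04 -2.6669e+00] F [ 0.5  0.3 -6.1] open 0.739
[-0.0, 0.0002, 0.0153, 0, 0, np.float64(-0.03)]; [-0.0, 0.0002, 0.0153, 0, 0, np.float64(-0.03)]; [-0.0, 0.0002, 0.0153, 0, 0, np.float64(-0.03)]; [-0.0, 0.0002, 0.0153, 0, 0, np.float64(-0.03)]; [-0.0, 0.0002, 0.0153, 0, 0, np.float64(-0.03)];
```

View pics/ps.png

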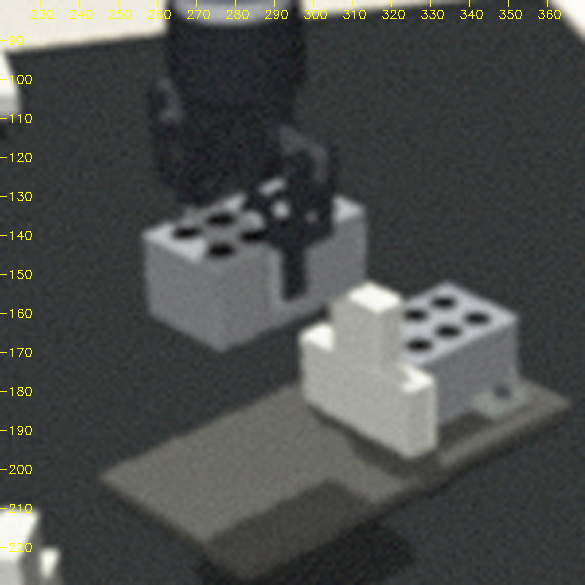

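View pics/pt.png

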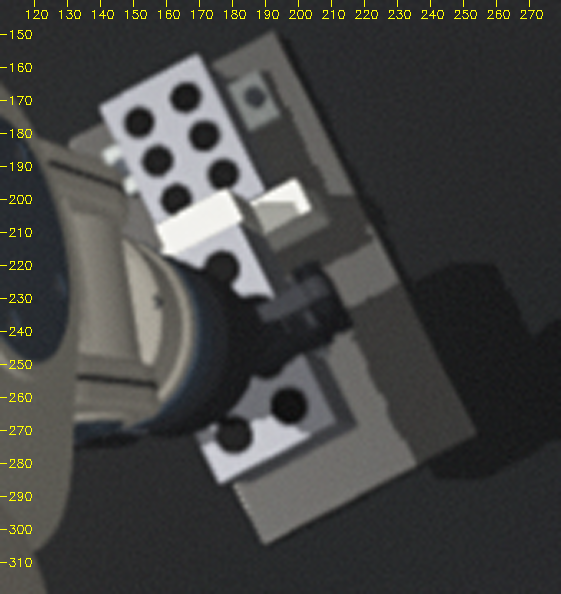

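The block hangs over the bare plate, about 22 mm clear of the spacer; in the top view its long side lines up with the bolted block. I'll lower it.

step_arm(
  increments=[
    [[0,0.0002,0.02,0,0,-0.03,1],[0,0.0002,0.02,0,0,-0.03,1],[0,0.0002,0.02,0,0,-0.03,1],[0,0.0002,0.02,0,0,-0.03,1],[0,0.0002,0.02,0,0,-0.03,1]],
  ],
)

```text
time: 18.03
tool_pos: [505.9, 180.3, 36.1]
orientation: [-3.141, 0.001, -2.664]
force: [-0.2, -0.0, -6.0]
opening: 0.745
```

step_arm(
  increments=[
    [[0,0,0.006,0,0,0,1],[0,0,0.004,0,0,0,1],[0,0,0.003,0,0,0,1],[0,0,0,0,0,0,1],[0,0,0,0,0,0,1]],
  ],
)

```text
time: 18.45
tool_pos: [506.4, 180.7, 24.7]
orientation: [-3.141, 0.001, -2.663]
force: [0.1, -0.4, -5.1]
opening: 0.74
```

Run:
```python
from h import *
loc()
im=read_camera('side'); crop(im,230,120,130,120,6,'pics/q.png')
```

```text
t 18.45 local [69.1 -0.4 24.7] yaw -2.6633 Floc [ 0.1  0.4 -5.1] open 0.74
```

View pics/q.png

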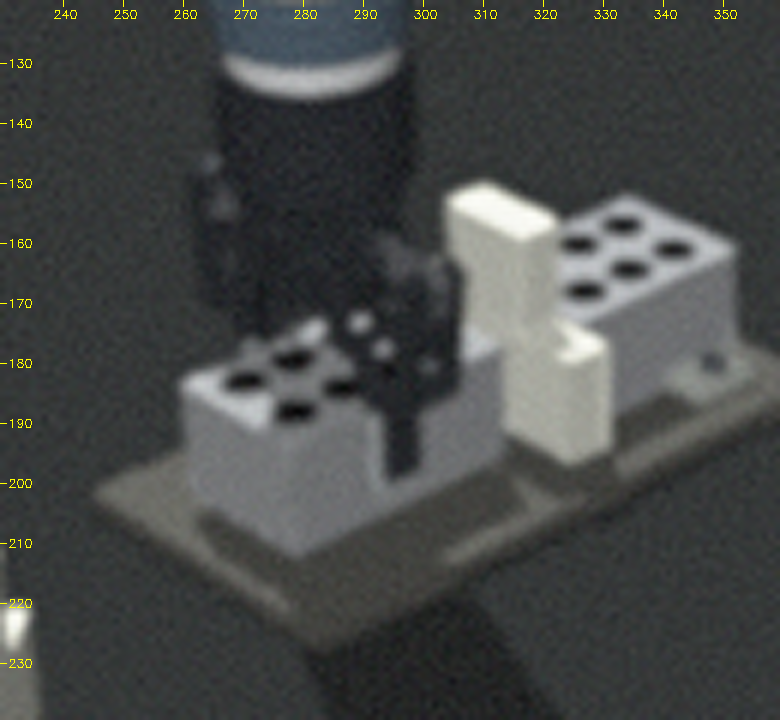

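step_arm(
  increments=[
    [[-0.003,0,0.001,0,0,0,1],[-0.005,0,0.001,0,0,0,1],[-0.005,0,0.001,0,0,0,1],[-0.002,0,0.001,0,0,0,1],[0,0,0,0,0,0,1]],
  ],
)

```text
time: 18.92
tool_pos: [519.7, 187.9, 19.5]
orientation: [-3.142, 0.0, -2.663]
force: [-1.3, 0.8, -5.4]
opening: 0.739
```

step_arm(
  increments=[
    [[0,0,0.001,0,0,0,1],[0,0,0.001,0,0,0,1],[0,0,0.0005,0,0,0,1],[0,0,0.0005,0,0,0,1],[0,0,0,0,0,0,1]],
  ],
)

```text
time: 19.33
tool_pos: [518.8, 187.5, 17.3]
orientation: [-3.141, 0.0, -2.663]
force: [-3.5, -0.7, 3.2]
opening: 0.741
```

Run:
```python
from h import *
loc()
```

```text
t 19.33 local [54.9 -0.7 17.3] yaw -2.6632 Floc [ 3.5 -1.   3.2] open 0.741
```

Run:
```python
from h import *
im=read_camera('side'); crop(im,250,140,110,85,7,'pics/r_s.png')
im=read_camera('top'); crop(im,135,150,100,130,4.6,'pics/r_t.png')
```

```text
(no output)
```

View pics/r_s.png

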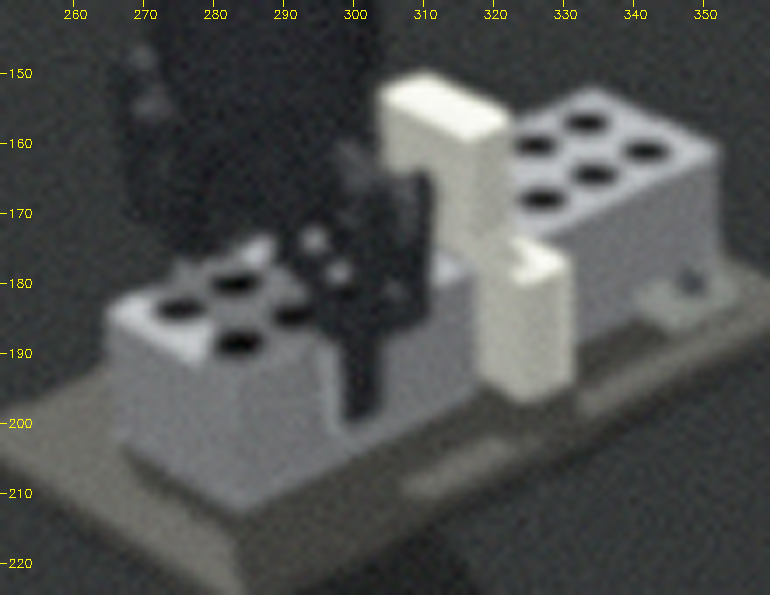

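View pics/r_t.png

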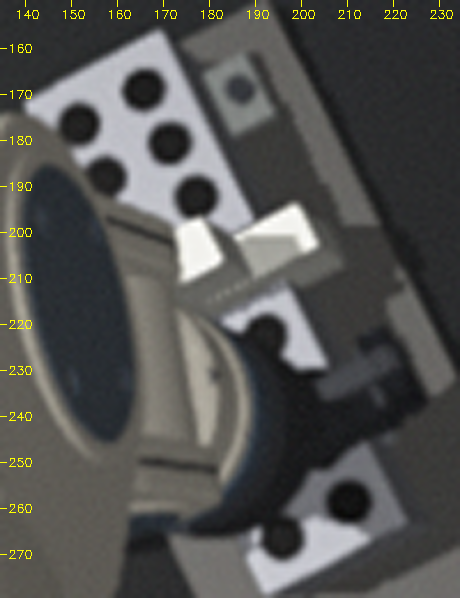

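Run:
```python
from h import *
im=read_camera('top'); x0,y0,k=160,150,7
c=cv2.resize(im[y0:y0+85+45,x0:x0+85,::-1],None,fx=k*.65,fy=k*.65,interpolation=cv2.INTER_CUBIC); k=k*.65
st=(567.5,212.3,-2.664)
def line(P,col):
    q=proj('top',world(st,P)); q=((q-[x0,y0]+.5)*k).astype(int); cv2.polylines(c,[q.reshape(-1,1,2)],False,col,1)
line([(-125,32,60),(-35,32,60),(-35,-32,60)],(0,0,255))
line([(-8,32,60),(102,32,60),(102,-32,60)],(0,255,0))
line([(-8,34,60),(102,34,60)],(255,255,0))
cv2.imwrite('pics/al.png',c)
```

```text
(no output)
```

View pics/al.png

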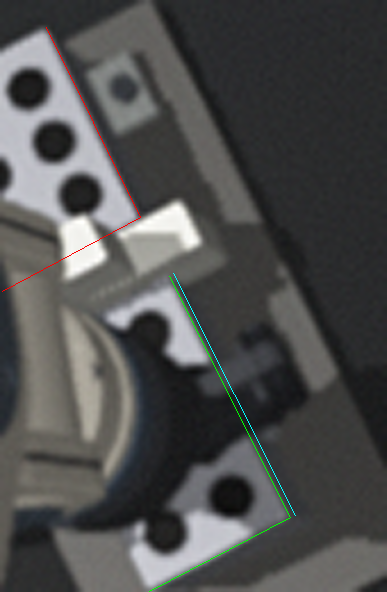

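The overlay matches the loose block's long side and end to the station frame at y=32 within about half a pixel. I'll close the gap gently.

step_arm(
  increments=[
    [[0,0,-0.0005,0,0,0,1],[-0.001,0,0,0,0,0,1],[-0.001,0,0,0,0,0,1],[-0.001,0,0,0,0,0,1],[-0.001,0,0,0,0,0,1]],
  ],
)

```text
time: 19.9
tool_pos: [522.6, 189.3, 17.3]
orientation: [-3.141, -0.0, -2.663]
force: [-3.4, -1.4, 3.3]
opening: 0.737
```

Run:
```python
from h import *
loc()
```

```text
t 19.9 local [50.7 -0.6 17.3] yaw -2.6633 Floc [ 3.6 -0.3  3.3] open 0.737
```

step_arm(
  increments=[
    [[-0.0005,0,0,0,0,0,1],[0,0,0,0,0,0,1],[-0.0005,0,0,0,0,0,1],[0,0,0,0,0,0,1],[0,0,0,0,0,0,1]],
  ],
)

```text
time: 20.32
tool_pos: [523.5, 189.8, 17.4]
orientation: [-3.141, 0.0, -2.663]
force: [-4.5, -2.4, 3.9]
opening: 0.74
```

Run:
```python
from h import *
loc()
```

```text
t 20.32 local [49.7 -0.6 17.4] yaw -2.6633 Floc [5.1 0.1 3.9] open 0.74
```

step_arm(
  increments=[
    [[-0.0005,0,0,0,0,0,1],[0,0,0,0,0,0,1],[-0.0005,0,0,0,0,0,1],[0,0,0,0,0,0,1],[0,0,0,0,0,0,1]],
  ],
)

```text
time: 20.73
tool_pos: [524.2, 190.2, 17.3]
orientation: [-3.142, -0.0, -2.663]
force: [-5.4, -4.0, 5.0]
opening: 0.745
```

Run:
```python
from h import *
loc()
im=read_camera('side'); crop(im,250,140,110,85,7,'pics/r2.png')
```

```text
t 20.73 local [48.8 -0.7 17.3] yaw -2.6632 Floc [6.6 1.  5. ] open 0.745
```

View pics/r2.png

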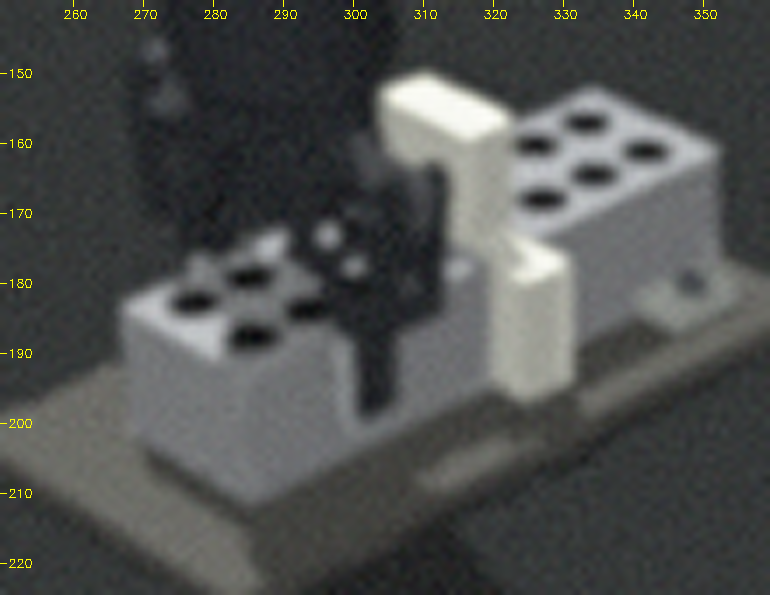

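step_arm(
  increments=[
    [[-0.0005,0,0,0,0,0,1],[0,0,0,0,0,0,1],[-0.0005,0,0,0,0,0,1],[0,0,0,0,0,0,1],[0,0,0,0,0,0,1]],
  ],
)

```text
time: 21.2
tool_pos: [524.5, 190.4, 17.4]
orientation: [-3.141, -0.001, -2.663]
force: [-7.7, -4.4, 7.8]
opening: 0.741
```

Run:
```python
from h import *
loc()
```

```text
t 21.2 local [48.5 -0.7 17.4] yaw -2.6634 Floc [8.8 0.4 7.8] open 0.741
```

step_arm(
  increments=[
    [[-0.0005,0,0,0,0,0,1],[0,0,0,0,0,0,1],[-0.0005,0,0,0,0,0,1],[0,0,0,0,0,0,1],[0,0,0,0,0,0,1]],
  ],
)

```text
time: 21.62
tool_pos: [524.4, 190.4, 17.4]
orientation: [-3.141, -0.003, -2.664]
force: [-11.9, -7.9, 11.8]
opening: 0.741
```

Run:
```python
from h import *
loc()
```

```text
t 21.62 local [48.6 -0.7 17.4] yaw -2.6636 Floc [14.2  1.5 11.8] open 0.741
```

The block has stalled at local x≈48.5 with the force rising to 14 N, so it's seated. I'll take most of the push off and release.

step_arm(
  increments=[
    [[0.0005,0,0,0,0,0,1],[0,0,-0.0003,0,0,0,1],[0,0,0,0,0,0,1],[0,0,0,0,0,0,1],[0,0,0,0,0,0,1]],
  ],
)

```text
time: 22.03
tool_pos: [524.4, 190.4, 17.4]
orientation: [-3.142, -0.003, -2.663]
force: [-8.3, -5.6, 6.7]
opening: 0.744
```

Run:
```python
from h import *
loc()
```

```text
t 22.03 local [48.6 -0.7 17.4] yaw -2.6635 Floc [10.   1.2  6.7] open 0.744
```

step_arm(
  increments=[
    [[0,0,0,0,0,0,-0.5],[0,0,0,0,0,0,-0.7],[0,0,0,0,0,0,-0.9],[0,0,0,0,0,0,-1],[0,0,0,0,0,0,-1]],
  ],
)

```text
time: 22.45
tool_pos: [526.1, 191.2, 17.6]
orientation: [-3.142, 0.001, -2.663]
force: [0.8, -0.0, 0.6]
opening: 1.002
```

Run:
```python
from h import *
loc()
im=read_camera('side'); crop(im,250,140,110,85,7,'pics/r3.png')
```

```text
t 22.45 local [46.7 -0.6 17.6] yaw -2.6632 Floc [-0.7  0.4  0.6] open 1.002
```

View pics/r3.png

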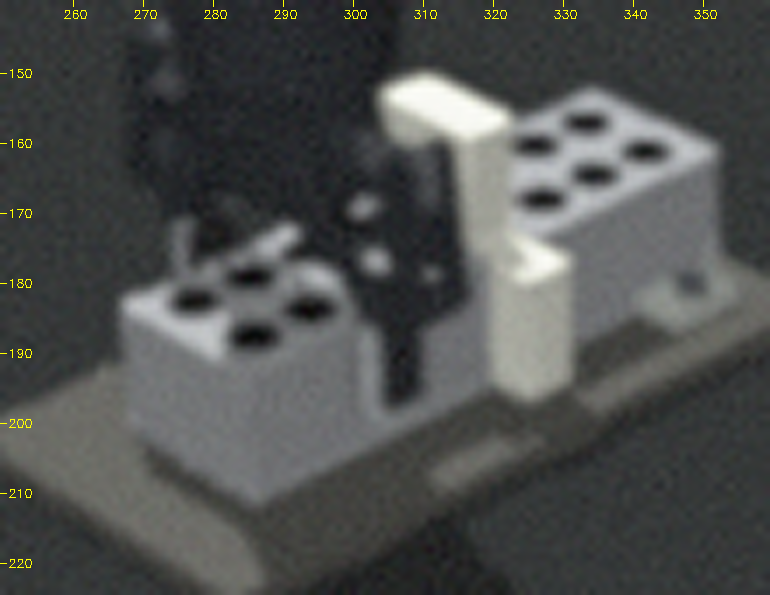

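step_arm(
  increments=[
    [[0.001,0,-0.015,0,0,0,-1],[0.001,0,-0.02,0,0,0,-1],[0,0,-0.035,0,0,0,-1],[0,0,-0.04,0,0,0,-1],[0,0,-0.04,0,0,0,-1]],
  ],
)

```text
time: 22.92
tool_pos: [523.5, 190.1, 169.0]
orientation: [3.141, -0.001, -2.663]
force: [0.9, 0.1, 0.8]
opening: 1.003
```

step_arm(
  increments=[
    [[0,-0.035,-0.02,0,0,0,-1],[0,-0.04,0,0,0,0,-1],[0,-0.04,0,0,0,0,-1],[0,-0.04,0,0,0,0,-1],[0,-0.04,0,0,0,0,-1]],
  ],
)

```text
time: 23.33
tool_pos: [614.4, 15.4, 188.0]
orientation: [-3.141, 0.001, -2.663]
force: [0.4, 0.3, -0.7]
opening: 0.995
```

Run:
```python
from h import *
loc()
im=read_camera('side'); cv2.imwrite('pics/f_s0.png',im[:,:,::-1]); crop(im,255,140,110,85,7,'pics/f_s.png')
im=read_camera('top'); cv2.imwrite('pics/f_t0.png',im[:,:,::-1]); crop(im,130,145,130,165,3.6,'pics/f_t.png')
```

```text
t 23.33 local [ 49.1 196.1 188. ] yaw -2.6627 Floc [-0.5 -0.1 -0.7] open 0.995
```

View pics/f_s.png

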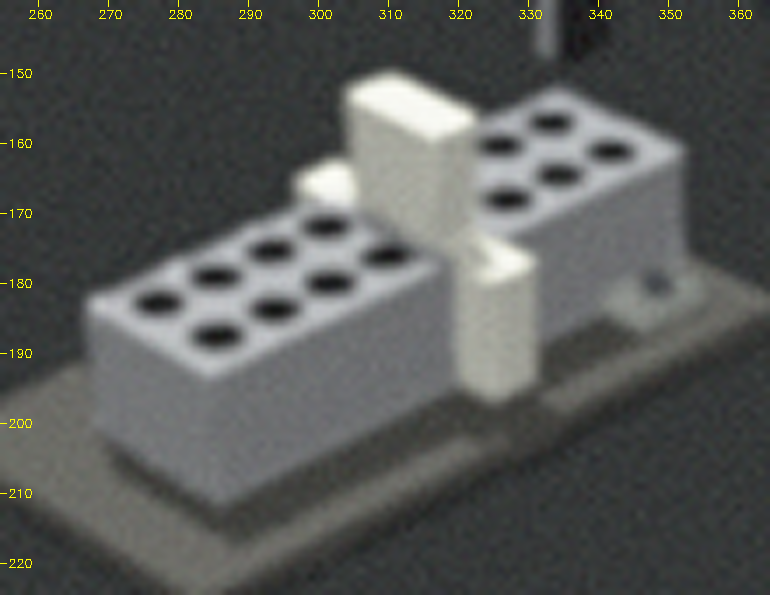

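View pics/f_t0.png

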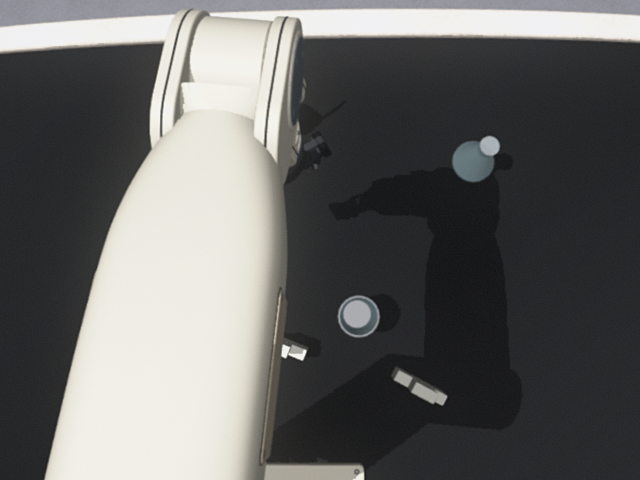

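The side view shows both blocks closed up on the spacer, but the arm hides the station from above. I'll move it out of the way.

step_arm(
  increments=[
    [[0.035,-0.017,0,0,0,0,-1],[0.035,-0.017,0,0,0,0,-1],[0.035,-0.017,0,0,0,0,-1],[0.035,-0.017,0,0,0,0,-1],[0.035,-0.017,0,0,0,0,-1]],
  ],
)

```text
time: 23.85
tool_pos: [496.3, -139.7, 187.6]
orientation: [-3.141, 0.0, -2.662]
force: [0.7, -1.6, 0.4]
opening: 0.999
```

Run:
```python
from h import *
loc()
im=read_camera('top'); cv2.imwrite('pics/f_t1.png',im[:,:,::-1]); crop(im,130,145,130,165,3.6,'pics/f_t.png')
```

```text
t 23.85 local [225.3 279.5 187.6] yaw -2.6624 Floc [0.1 1.7 0.4] open 0.999
```

View pics/f_t.png

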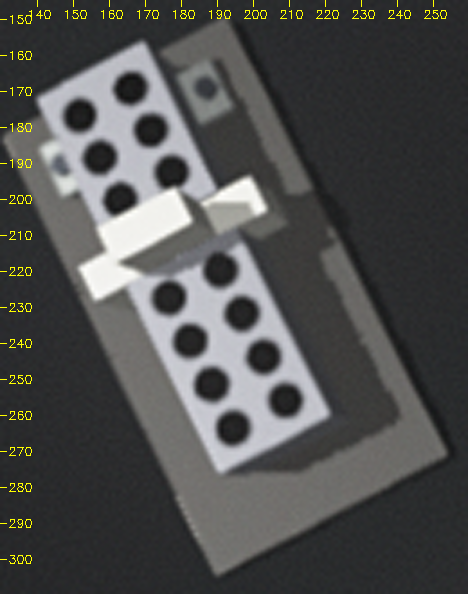

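Run:
```python
from h import *
im=cv2.imread('pics/f_t1.png'); x0,y0,k=135,150,6
c=cv2.resize(im[y0:y0+130-30,x0:x0+100],None,fx=k,fy=k,interpolation=cv2.INTER_CUBIC)
x1,y1=150,190; d=cv2.resize(im[y1:y1+90,x1:x1+80],None,fx=k,fy=k,interpolation=cv2.INTER_CUBIC)
st=(567.47,212.34,-2.664)
def line(I,a,b,P,col):
    q=proj('top',world(st,P)); q=((q-[a,b]+.5)*k).astype(int); cv2.polylines(I,[q.reshape(-1,1,2)],True,col,1)
for I,a,b in ((c,x0,y0),(d,x1,y1)):
    line(I,a,b,[(-125,32,60),(-35,32,60),(-35,-32,60),(-125,-32,60)],(0,0,255))
    line(I,a,b,[(-15,32,60),(95,32,60),(95,-32,60),(-15,-32,60)],(0,255,0))
    line(I,a,b,[(-35,50,58),(-15,50,58),(-15,-50,58),(-35,-50,58)],(255,0,255))
cv2.imwrite('pics/ovA.png',c); cv2.imwrite('pics/ovB.png',d)
```

```text
(no output)
```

View pics/ovA.png

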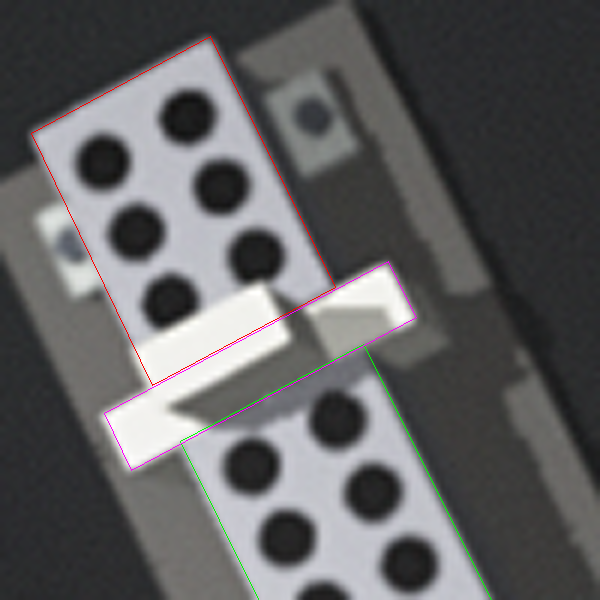

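View pics/ovB.png

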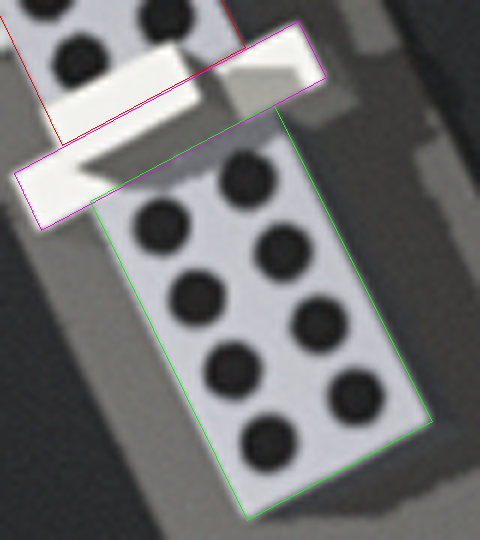

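All three parts match the nominal overlay to within about a pixel. I'll let the arm settle, check the bystanders, and hand the job in.

step_arm(
  increments=[
    [[0,0,0,0,0,0,-1],[0,0,0,0,0,0,-1],[0,0,0,0,0,0,-1],[0,0,0,0,0,0,-1],[0,0,0,0,0,0,-1]],
  ],
)

```text
time: 24.32
tool_pos: [498.1, -138.0, 187.4]
orientation: [3.141, -0.0, -2.661]
force: [-0.6, -0.4, -0.0]
opening: 1.001
```

Run:
```python
from h import *
im=read_camera('side'); cv2.imwrite('pics/end.png',im[:,:,::-1])
loc(); print(job.close_job())
```

```text
t 24.37 local [223.  278.9 187.4] yaw -2.6614 Floc [-0.2  0.2 -0.1] open 1.002
the job is handed in; nothing more can be done
None
```

View pics/end.png

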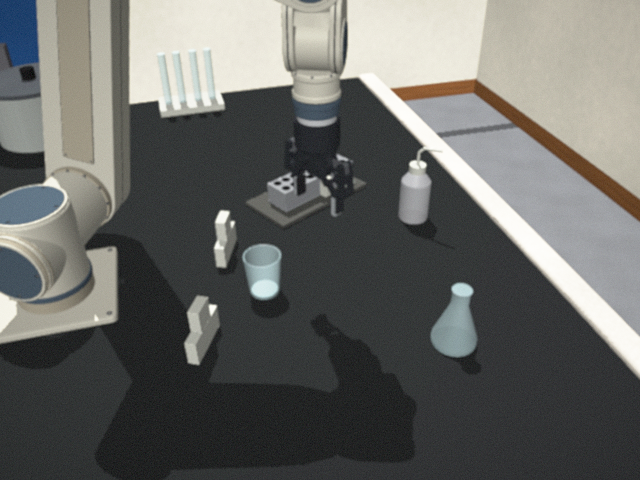

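The job is done and handed in at 24.4 s. I stood the farthest spacer against the bolted block's end face and let go of it. I then lowered the loose block onto the plate and slid it up to the spacer until it seated at about 14 N, and let go.

**Final top view:** the spacer and the loose block match their target outlines, drawn from the fitted station pose, to within about a pixel (roughly 2 mm).

**Spacer:** the top-camera fit after release put it at x ≈ −24.6, y ≈ −0.6 mm, with yaw off by less than 0.5°. The side camera alone disagreed, giving y ≈ −2.9 mm and about 1.2° of yaw. I trusted the top view because its fit to the bolted block was cleaner, and I did not nudge the spacer.

**Other objects:** in the last side picture the beaker, flask, wash bottle and the two other spacers stand where they started. The gripper is open, about 190 mm above the bench, and touching nothing.

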